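# Clear the con-rod gauging nest onto the drop hanger

## Robot

A 7-joint arm with a two-finger parallel gripper is mounted at the origin on the work surface. World frame = base frame: x ahead of the robot, y to its left, z up, the work surface at z = 0. Lengths are in mm, angles in rad, forces in N, time in s.
With the tool pointing down it reaches from about 425 to 925 mm from the base axis. Payload 6.8 kg.
Tool frame: the origin (TCP) lies midway between the tips of the shut fingers; the grasp point (between the pads) lies 19 mm behind it (r.grasp_offset is the distance from the TCP to the grasp point, in mm); z points along the fingers, y is the line along which they close (so a half turn about z gives the same grasp; the last joint's range is limited). The gripper opens to 85 mm and grips with 20 to 120 N. Pads are 22 mm wide; open, the fingers measure 114 mm over their backs; the gripper's body (76 mm by 85 mm) begins 54 mm behind the grasp point. The pads swing forward as they close: fully open they stand 13 mm farther back than shut.
Start: joints at [-1.425, 0.477, 0.022, 1.555, -0.011, 1.109, -0.083], TCP at [169.477, 653.395, 231.308] pointing down, gripper open.
Joint ranges: [-2.96, 2.96], [-0.34, 2.1], [-1.41, 1.46], [0.24, 2.44], [-1.37, 4.51], [0.17, 1.92], [-2.96, 2.96]. Speed limits (rad/s): [2.39, 2.39, 3.14, 3.14, 3.14, 3.14, 3.14].

## Interface

Orientations are given as a rotation vector (axis times angle).
In Python, from plant import r gives the robot as it stands. The module is installed in compiled form; this text tells all that it offers.
- The arm moves only by the shell command python3 -m jog 'ROWS' [FORCE]. ROWS is JSON, a list of rows, each a list of 3 entries, a list of its own where there are three numbers: the shift along the tool's x, y, z in mm, then the turn, a rotation vector about the tool's x, y, z in degrees, then the opening, from 0 (shut) to 1 (fully open). A call has 1 to 10 rows; each row is the pose to reach, as a shift and turn from the pose commanded when the call began, along the tool's axes at that moment; what a row does not reach only later rows make up. A row lasts 1/12 s, in which the tool goes at most 41.7 mm and 7.16 degrees, less where a joint would pass 70% of its speed; a pose out of reach is approached as far as the arm can. A call with a gripper value outside its range is refused whole. The fingers move at their own pace and stop on an object; FORCE is the grip in N (left out, the last holds). Time passes only in rows, so rows that repeat a pose let the fingers close. It gives the time, the measured TCP pose, the force, the opening and the grip force at its end, in the units of the state.
- r.read_state(): the state, without advancing time (a new reading comes with each control period).
- r.read_camera(name): name is "scene" or "top" or "wrist"; returns the picture (400x640x3 uint8, red, green, blue); there is no depth.
- r.camera_model(name): a dict with "vfov" (degrees; the focal length in pixels is half the picture's height over the tangent of half this angle, whatever the lens; pixels are square), "cx", "cy" (the principal point, pixels), "position" and "attitude" of the camera in the world. Camera axes: x right, y up, looking along -z (the intrinsics and any distortion apply to the point x, -y, -z); pixel columns grow to the right and rows downward; lengths in mm; the calibration is good to about 2 mm. A picture is of the moment at which its call begins: read the wrist's pose just before it. camera_model takes no time and is no camera call; for the wrist camera it gives the pose at the moment of the call.
- r.close_job(): hands the job in; it is judged then, once.
The state is a dict: "clock": time; "joint_pos": joint angles; "joint_vel": joint speeds; "joint_efforts": joint torques, N m; "position": TCP position; "eef_rot": TCP orientation; "wrist_force": force on the tool from outside, world axes, zero at the start; "moment": the same for the moment, N m; "opening": finger opening in mm; "finger_force": force on a finger pad.
Only numpy, scipy, OpenCV 4.12 (cv2) and the standard library are available. Lean on these libraries where they do the work, as an engineer would, in place of code of your own. Each camera call takes 0.05 s, during which the arm holds its last target. There are 200 camera calls.

## Task

Finish the batch at the gauging bench: push the ejector lever right down so that the connecting rods rise out of the nest, and bring the swinging drop hanger to rest before any rod is on it. Then hang every rod by its upper eye on the hanger's prong, set the setting ring flat on its narrow post over the centring nose, and leave the lever down, the hanger and its rods hanging still, and the spray can, screwdriver and carton undisturbed.

Things in the scene. Friction and masses are not known exactly. Their poses are not given: they have to be found in the camera images.
- nest: Dark steel nest fixed to the bench: block 200 x 80 x 127 mm (x, y, z) on a 210 x 100 x 12 mm base plate. Origin: centre of underside; z up. Four slots (21 x 47 mm, open above) lie along its own x at x = -67.5, -22.5, 22.5, 67.5 mm, y = 0; a rod may stand in each. The ejector lever sticks out of the middle of its +y side.
- ejector (a joint): Ejector lever angle, rad: 0 = up (start), 0.60 = fully down. The slot floors all rise by 75 mm per rad (45 mm at 0.60) and lift the rods. Hinge axis along the nest's x at nest y = 52, z = 85 mm. Friction holds the lever where it is left; pressing takes about 7 to 13 N at the pad.
- ejector_pad (a point): Centre of the top face of the lever's black pad (40 x 36 mm), 100 mm from the hinge. The lever slopes 0.30 rad up at joint 0 and 0.30 rad down at 0.60, so the pad sinks from about z = 115 to 55 mm.
- rod0: Aluminium connecting rod 110 mm tall, 44 wide (y), 18 thick (x), 0.14 kg. Origin: centre of its foot; x along the bores, z up. Upper eye (centre 88 mm above the origin): 44 mm outside, 18 mm high flats at +-y, bore 28. Seated (origin z = 16.5 mm) its top is just below the nest's: no grasp. Lifted, the eye centre is 22 mm above the nest. Two or three of four rods are present (others None).
- rod1: Aluminium connecting rod 110 mm tall, 44 wide (y), 18 thick (x), 0.14 kg. Origin: centre of its foot; x along the bores, z up. Upper eye (centre 88 mm above the origin): 44 mm outside, 18 mm high flats at +-y, bore 28. Seated (origin z = 16.5 mm) its top is just below the nest's: no grasp. Lifted, the eye centre is 22 mm above the nest. Two or three of four rods are present (others None).
- rod2: Aluminium connecting rod 110 mm tall, 44 wide (y), 18 thick (x), 0.14 kg. Origin: centre of its foot; x along the bores, z up. Upper eye (centre 88 mm above the origin): 44 mm outside, 18 mm high flats at +-y, bore 28. Seated (origin z = 16.5 mm) its top is just below the nest's: no grasp. Lifted, the eye centre is 22 mm above the nest. Two or three of four rods are present (others None).
- rod3: Aluminium connecting rod 110 mm tall, 44 wide (y), 18 thick (x), 0.14 kg. Origin: centre of its foot; x along the bores, z up. Upper eye (centre 88 mm above the origin): 44 mm outside, 18 mm high flats at +-y, bore 28. Seated (origin z = 16.5 mm) its top is just below the nest's: no grasp. Lifted, the eye centre is 22 mm above the nest. Two or three of four rods are present (others None).
- stand: Blue fixed stand of the drop hanger: base plate 130 x 200 x 14 mm, column 35 mm square, 380 mm high, front face at its x = 0. Origin: on the bench under the middle of that face; z up. The hanger's pivot (axis along the stand's x) is at stand x = -50, y = 0, z = 345 mm; nothing is above or in front of the prong.
- hanger (a joint): Swing angle of the drop hanger about the stand's x, rad: 0 = plumb (prong over stand y = 0); positive moves the prong to the stand's +y. Starts swinging by 0.2 to 0.35 rad, period about 0.7 s, almost no damping; mass 0.26 kg.
- prong (a point): Root of the prong on its top face, 140 mm below the pivot (z = 205 mm when plumb); turns with the hanger, axes as the stand's at angle 0. Flat prong 10 mm wide, 6 thick, runs 150 mm along -x; its last 5 mm turn up 8 mm above the top face. Shank (8 x 16 mm) goes up from the root. A hung rod's eye centre is 14 mm below the top face; three rods fit, e.g. 62, 88, 114 mm along -x.
- ring: Steel setting ring lying flat: outside 60 mm, bore 30 mm, 28 mm high, 0.4 kg. Origin: centre of its underside; z along its axis.
- post_top (a point): Centre of the flat top (46 mm diameter, z = 70 mm) of the fixed narrow dark steel post (foot 80 mm diameter, 12 to 14 mm high). A nose 20 mm in diameter, 16 mm high, tapering to 10 mm, stands on it and goes into the ring's bore. The ring's origin belongs here.
- spray: Bystander: upright metal spray can, 60 mm diameter, 130 mm high. Origin: centre of underside.
- driver: Bystander: black screwdriver lying on the bench, 190 mm long. Origin: underside, near its middle.
- carton: Bystander: cardboard carton 120 x 160 x 90 mm. Origin: centre of underside.

How it is judged:
By the outcome, as a careful person would: the job done as asked, in the order asked, and still so for the second after the job is handed in, with the robot touching nothing.
Of rod0, rod1, rod2, rod3 only 2 to 3 are there at a start; the rules pass over those that are not, and their reading is None.
At some moment in a run one of ring may be knocked a few centimetres aside while the robot is not near it.
It also fails if it takes over 210 s, if anything falls off the work surface, if the arm or the gripper's body presses on something with over 40 N, if the wrist force passes 120 N, or if a joint passes its speed limit or range.

## Working session

There is one attempt and no reset: what is moved stays moved. The work goes in short steps, Python scripts to look and compute and a shell command to move; the robot and the scene stay as the last step left them, time stands still between calls to the robot, and variables do not carry over. Pictures are saved under pics/ and viewed, at most 14 in all, crops included, and the job is handed in when it is done.

```bash
mkdir -p pics
python3 - <<'E'
from plant import r
import cv2,numpy as np
print(r.read_state())
for n in ["scene","top"]:
    print(n,r.camera_model(n)); cv2.imwrite(f"pics/{n}0.png",r.read_camera(n)[:,:,::-1])
E
```

```text
{'clock': 0.0, 'joint_pos': array([-1.42512266,  0.47780536,  0.02232831,  1.55647087, -0.01150207,
        1.10928387, -0.08314119]), 'joint_vel': array([ 0.00173115, -0.00024074,  0.00142293, -0.00118558,  0.00030013,
        0.00048346, -0.00186381]), 'joint_efforts': array([-2.08545298e-04, -5.96436203e+01,  1.60744753e+00, -2.81197643e+01,
        1.23624664e-02,  9.05409863e-03, -2.65867413e-06]), 'position': array([169.32184163, 652.79945015, 230.31376176]), 'eef_rot': array([-3.97561178e-01, -3.11623066e+00,  2.88479342e-03]), 'wrist_force': array([ 0.03979672, -1.26704515, -0.21644022]), 'moment': array([ 0.0348708 , -0.00202749, -0.02211565]), 'finger_force': 0.0, 'opening': 85.442223414984}
scene {'vfov': 43.66415885410705, 'cx': 311.18948591700945, 'cy': 205.0227528555776, 'position': array([1308.01745983,   41.73093362, 1158.31338574]), 'attitude': array([0.5271218 , 0.54579736, 1.48048687])}
top {'vfov': 47.937559291494544, 'cx': 319.3852233961581, 'cy': 194.20387349117183, 'position': array([ 425.95839249,   53.57235702, 1357.93744017]), 'attitude': array([ 0.07495398, -0.08823271, -1.54184016])}
```

View pics/scene0.png

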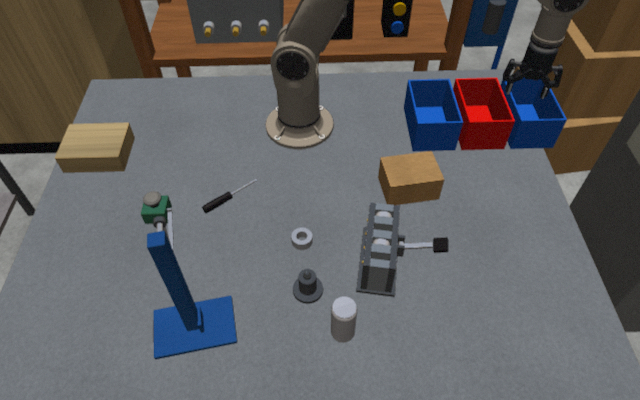

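View pics/top0.png

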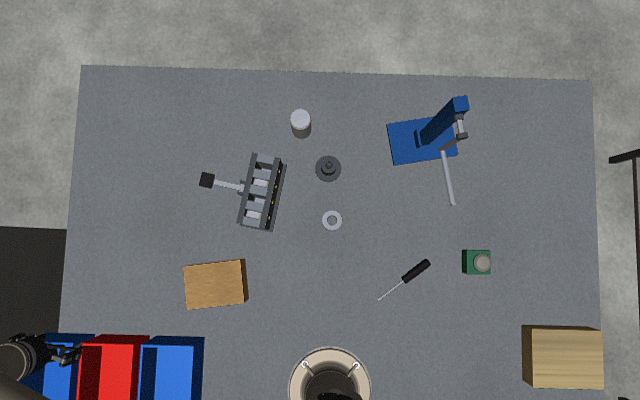

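The scene view shows the nest at about (380,250) with its pad at (441,245), the ring (302,238), post (308,285), can (343,318) and stand (195,320). In the top view the pad is at (206,180), ring (332,220), post (328,168), prong from (443,150) to (453,204).

```bash
cat > h.py <<'E'
from plant import r
import cv2,numpy as np
from scipy.spatial.transform import Rotation as R
from scipy.optimize import least_squares
def cam(n):
    m=r.camera_model(n); f=200/np.tan(np.radians(m['vfov']/2))
    return f,m['cx'],m['cy'],np.array(m['position']),R.from_rotvec(m['attitude']).as_matrix()
def proj(c,P):
    f,cx,cy,p,M=c; q=(np.atleast_2d(P)-p)@M
    return np.c_[cx+f*q[:,0]/-q[:,2], cy-f*q[:,1]/-q[:,2]]
def back(c,uv,z):
    f,cx,cy,p,M=c; d=M@np.array([(uv[0]-cx)/f,-(uv[1]-cy)/f,-1]); return p+d*(z-p[2])/d[2]
def tri(obs):  # list of (cam,uv)
    A=[];b=[]
    for c,uv in obs:
        f,cx,cy,p,M=c; d=M@np.array([(uv[0]-cx)/f,-(uv[1]-cy)/f,-1]); d/=np.linalg.norm(d)
        Q=np.eye(3)-np.outer(d,d); A.append(Q);b.append(Q@p)
    return np.linalg.lstsq(np.vstack(A),np.hstack(b),rcond=None)[0]
def save(n,name,box=None,k=1,img=None):
    im=r.read_camera(n)[:,:,::-1] if img is None else img
    if box: im=im[box[1]:box[3],box[0]:box[2]]
    cv2.imwrite('pics/'+name,cv2.resize(im,None,fx=k,fy=k,interpolation=cv2.INTER_CUBIC))
E
python3 - <<'E'
from h import *
t=cv2.imread('pics/top0.png'); s=cv2.imread('pics/scene0.png')
a=cv2.resize(t[100:250,190:480],None,fx=2.75,fy=2.75,interpolation=cv2.INTER_CUBIC)
b=cv2.resize(s[190:350,140:460],None,fx=2.5,fy=2.5,interpolation=cv2.INTER_CUBIC)
cv2.imwrite('pics/za.png',a); cv2.imwrite('pics/zb.png',b)
T=cam('top');S=cam('scene')
for n,c,uv,z in [('pad',T,(206,180),115),('padS',S,(441,245),115),('ring',T,(332,220),28),('ringS',S,(302,236),28),('post',T,(328,165.5),86),('postS',S,(308,273),86),('can',T,(300,116),130),('canS',S,(344,307),130)]:
    print(n,back(c,uv,z).round(1))
E
```

```text
pad [587.1 361.  115. ]
padS [592.  362.2 115. ]
ring [489.7   4.8  28. ]
ringS [490.4   9.   28. ]
post [642.5  22.1  86. ]
postS [646.8  25.1  86. ]
can [772.7 104.9 130. ]
canS [766.4 106.7 130. ]
```

View pics/za.png

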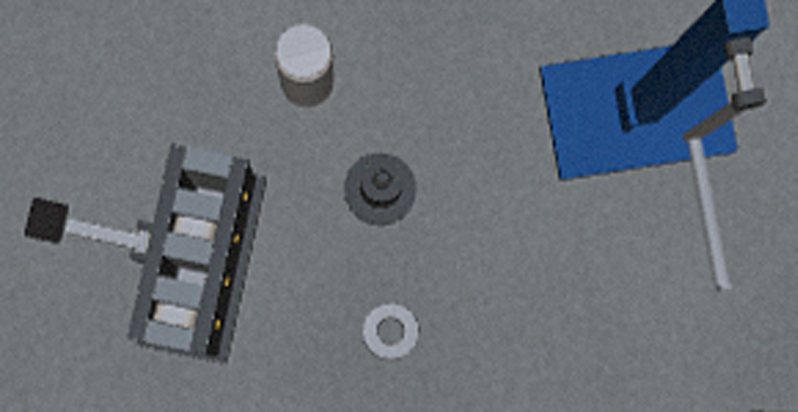

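View pics/zb.png

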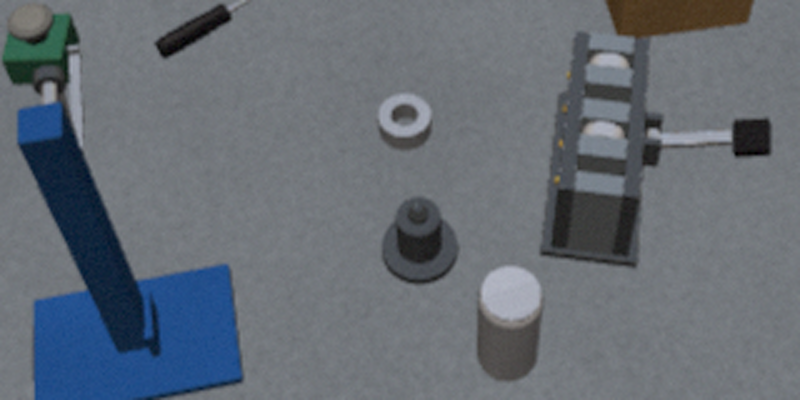

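Two rods are present (top zoom: (193,228) and (175,315), so slots 2 and 4 counted from the far end). Now I fit the nest and take a burst of the swinging hanger.

```bash
cat > fit.py <<'E'
from h import *
T=cam('top');S=cam('scene')
zt=lambda u,v:(190+u/2.75,100+v/2.75); zs=lambda u,v:(140+u/2.5,190+v/2.5)
def pose2(pts,cams,uv,x0):
    pts=np.array(pts,float);uv=np.array(uv)
    def f(q):
        Rz=R.from_euler('z',q[2]).as_matrix(); P=pts@Rz.T+[q[0],q[1],0]
        return np.concatenate([proj(c,p)[0]-u for c,p,u in zip(cams,P,uv)])
    s=least_squares(f,x0); return s.x,s.fun.reshape(-1,2)
c=[(100,40,127),(100,-40,127),(-100,40,127),(-100,-40,127)]
t=[zt(170,144),zt(250,160),zt(131,338),zt(211,354)]
s=[zs(640,195),zs(555,190),zs(650,37),zs(577,33)]
for P,C,U in [(c,[T]*4,t),(c,[S]*4,s),(c+c,[T]*4+[S]*4,t+s)]:
    x,e=pose2(P,C,U,[600,200,-.2]); print(x.round(3),e.round(1).tolist())
n=x; Rz=R.from_euler('z',n[2]).as_matrix()
for nm,p in [('pad',(0,147.5,115)),('s0',(-67.5,0,127)),('s1',(-22.5,0,127)),('s2',(22.5,0,127)),('s3',(67.5,0,127))]: print(nm,(Rz@p+[n[0],n[1],0]).round(1))
E
python3 fit.py
python3 - <<'E'
from h import *
ims=[];ts=[]
for i in range(16):
    ts.append(r.read_state()['clock']); ims.append(r.read_camera('top'))
np.savez('sw.npz',ts=ts,ims=ims); print(ts)
g=np.array(ims).astype(float)
cr=[cv2.resize(np.array(im)[90:215,380:480,::-1],None,fx=2.6,fy=2.3) for im in ims[:6]]
cv2.imwrite('pics/sw.png',np.vstack([np.hstack(cr[:3]),np.hstack(cr[3:6])]))
E
```

```text
[ 5.61259e+02  2.10255e+02 -1.58000e-01] [[0.5, 0.0], [-0.3, -0.5], [0.0, 0.4], [-0.3, 0.0]]
[ 5.61757e+02  2.16164e+02 -1.80000e-01] [[-0.1, 1.2], [0.7, -1.1], [0.1, 0.8], [-0.8, -1.0]]
[ 5.61642e+02  2.13394e+02 -1.68000e-01] [[-0.2, -0.2], [-1.1, -0.5], [-1.4, 0.0], [-1.8, -0.1], [-0.8, 1.0], [0.0, -0.9], [-1.4, 0.7], [-2.3, -0.9]]
pad [586.4 358.8 115. ]
s0 [495.1 224.7 127. ]
s1 [539.5 217.2 127. ]
s2 [583.8 209.6 127. ]
s3 [628.2 202.1 127. ]
[0.1, 0.15, 0.2, 0.25, 0.3, 0.35, 0.4, 0.45, 0.5, 0.55, 0.6, 0.65, 0.7, 0.75, 0.8, 0.85]
```

View pics/sw.png

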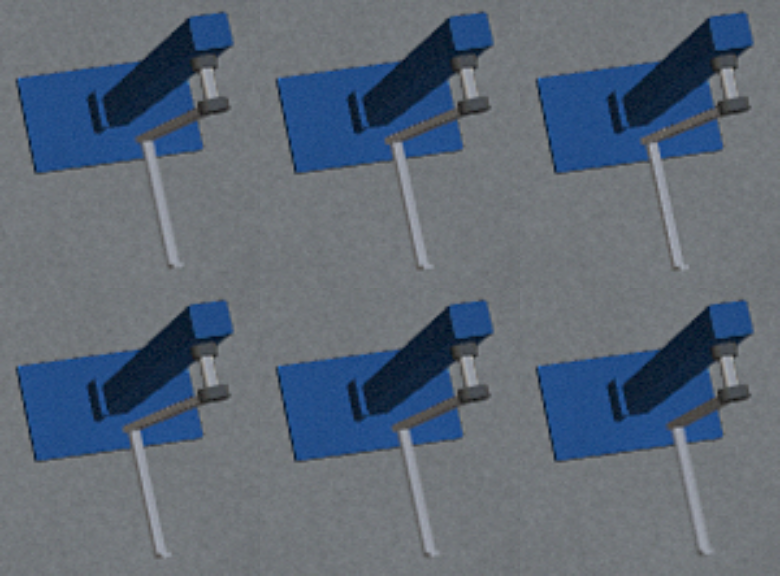

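The prong swings over the blue base; in the crops its root runs from about (147,142) and its tip is at (175,265). I track it and fit the stand pose.

```bash
cat > track.py <<'E'
from h import *
T=cam('top')
def prong(im):
    """bright columns at rows in top picture -> centre col per row"""
    g=im.astype(float).min(2)
    out=[]
    for v in range(164,196,3):
        row=g[v-1:v+2,405:485].mean(0); b=np.median(row); w=np.clip(row-b-25,0,None)
        if w.sum()>20:
            k=w.argmax(); sl=slice(max(0,k-5),k+6); u=405+np.arange(80)[sl]
            out.append((v,(u*w[sl]).sum()/w[sl].sum()))
    return np.array(out)
def tipv(im,ln):
    g=im.astype(float).min(2); prof=[]
    vs=np.arange(180,220)
    for v in vs: u=int(round(np.polyval(ln,v))); prof.append(g[v,u-2:u+3].max())
    prof=np.array(prof); lo,hi=np.median(prof[-8:]),np.median(prof[:8]); k=np.where(prof>(lo+hi)/2)[0].max(); return vs[k]+.5
if __name__=='__main__':
    d=np.load('sw.npz'); ts=d['ts']; L=[];tv=[]
    for im in d['ims']:
        o=prong(im); ln=np.polyfit(o[:,0],o[:,1],1); L.append(ln); tv.append(tipv(im,ln))
    c=np.array([np.polyval(l,180) for l in L]); print(c.round(1),np.round(tv,1)); L=np.array(L)
    f=lambda q:q[0]+q[1]*np.sin(2*np.pi*ts/q[2]+q[3])-c
    s=min((least_squares(f,[c.mean(),np.ptp(c)/2,.7,p]) for p in (0,1.5,3,4.5)),key=lambda s:s.cost)
    print('mean col180, amp, period, phase',s.x,'rms',np.sqrt(np.mean(s.fun**2)))
    # stand fit: u at rows 170 and 190 for each theta; unknown x,y,yaw,A,B
    w=2*np.pi/s.x[2]
    def mod(q):
        th=q[3]*np.sin(w*ts)+q[4]*np.cos(w*ts); Rz=R.from_euler('z',q[2]).as_matrix(); res=[]
        for t,l,v in zip(th,L,tv):
            rr=-140; P=[]
            for xx in (-70,-198):
                y0,z0=0,-140
                P.append(Rz@[xx,-np.sin(t)*z0,345+np.cos(t)*z0]+[q[0],q[1],0])
            p=proj(T,P); a=np.polyfit(p[:,1],p[:,0],1)
            tip=proj(T,[Rz@[-200,np.sin(t)*140,345-np.cos(t)*140]+[q[0],q[1],0]])[0]
            res+=[np.polyval(a,170)-np.polyval(l,170),np.polyval(a,190)-np.polyval(l,190),tip[1]-v]
        return res
    k=min((least_squares(mod,[690,-250,y0,a*np.cos(b),a*np.sin(b)]) for y0 in(-.1,.1) for a in(.25,) for b in (0,1.5,3,4.5)),key=lambda k:k.cost)
    print('stand',k.x.round(3),'rms',np.sqrt(np.mean(k.fun**2)),'amp',np.hypot(k.x[3],k.x[4]))
E
python3 track.py
```

```text
[441.9 437.6 435.9 436.9 440.4 446.  452.7 459.1 463.9 465.9 464.9 460.9
 455.  448.2 442.  437.8] [205.5 206.5 206.5 206.5 206.5 205.5 204.5 203.5 202.5 202.5 202.5 202.5
 203.5 204.5 205.5 206.5]
mean col180, amp, period, phase [450.66002652  15.108748     0.69972673   2.84328475] rms 0.17952602044993757
stand [ 7.26257e+02 -2.68049e+02  1.85000e-01  2.66000e-01 -8.30000e-02] rms 0.19492669560513348 amp 0.27886893945326957
```

```bash
cat > go.py <<'E'
# usage: go.py x y z az [tilt...]: shift (tool mm) and turn (tool deg) for TCP at x,y,z pointing down, tool y (closing line) at azimuth az deg
import sys; from h import *
s=r.read_state(); x,y,z,az=map(float,sys.argv[1:5])
M=R.from_rotvec(s['eef_rot']); p=np.array(s['position'])
best=None
for k in (0,180):
    a=np.radians(az+k); ty=np.array([np.cos(a),np.sin(a),0]); tz=np.array([0,0,-1.]); G=np.c_[np.cross(ty,tz),ty,tz]
    d=(M.inv()*R.from_matrix(G)).as_rotvec(degrees=True)
    if len(sys.argv)>5: print('alt',k,d.round(1))
    if best is None or np.linalg.norm(d)<np.linalg.norm(best): best=d
print('t',s['clock'],'pos',p.round(1),'shift',(M.inv().apply(np.array([x,y,z])-p)).round(1),'turn',best.round(2),'q7',s['joint_pos'][6].round(2),'toolaxes',M.as_matrix().round(2).tolist(),'F',s['wrist_force'].round(1))
E
python3 go.py 587 360 200 80 a
```

```text
alt 0 [ 0.  -0.  -4.5]
alt 180 [ -0.   -0.  175.5]
t 0.9 pos [169.5 653.4 231.3] shift [-477.8 -179.2   31.3] turn [ 0.   -0.   -4.54] q7 -0.08 toolaxes [[-0.97, 0.25, -0.0], [0.25, 0.97, 0.0], [0.0, 0.0, -1.0]] F [ 0.5 -0.8  0.3]
```

```bash
python3 -m jog '[[[-478,-179,30],[0,0,0],0],[[-478,-179,30],[0,0,0],0],[[-478,-179,30],[0,0,0],0],[[-478,-179,30],[0,0,0],0],[[-478,-179,30],[0,0,0],0],[[-478,-179,30],[0,0,0],0],[[-478,-179,30],[0,0,0],0],[[-478,-179,30],[0,0,0],0],[[-478,-179,30],[0,0,0],0],[[-478,-179,30],[0,0,0],0]]'; python3 go.py 587 360 200 80
```

```text
clock: 1.73
position: [511.4, 413.0, 207.0]
eef_rot: [0.397, 3.116, 0.001]
wrist_force: [0.6, 0.9, 0.1]
opening: -0.2
finger_force: 0.0
t 1.7333 pos [511.4 413.  207. ] shift [-86.5 -32.4   7. ] turn [ 0.02  0.01 -4.53] q7 0.6 toolaxes [[-0.97, 0.25, 0.0], [0.25, 0.97, 0.0], [-0.0, 0.0, -1.0]] F [0.6 0.9 0.1]
```

```bash
python3 -m jog '[[[-86,-32,7],[0,0,-4.5],0],[[-86,-32,7],[0,0,-4.5],0],[[-86,-32,7],[0,0,-4.5],0],[[-86,-32,7],[0,0,-4.5],0],[[-86,-32,7],[0,0,-4.5],0]]'; python3 go.py 587 360 200 80
python3 - <<'E'
from h import *
c=cam('wrist'); save('wrist','w1.png'); print(c); 
T=cam('top'); print(proj(c,[[587,360,115],[561.5,212,127]]))
save('top','t1.png',(190,90,350,250),3.5)
E
```

```text
clock: 2.15
position: [585.3, 361.4, 199.6]
eef_rot: [-0.278, -3.129, -0.0]
wrist_force: [-1.0, 1.5, -0.2]
opening: -0.1
finger_force: 0.0
t 2.15 pos [585.3 361.4 199.6] shift [-2.  -1.1 -0.4] turn [ 0.   -0.03 -0.14] q7 0.81 toolaxes [[-0.98, 0.18, -0.0], [0.18, 0.98, 0.0], [0.0, 0.0, -1.0]] F [-1.   1.5 -0.2]
(np.float64(340.89994843628364), 319.40004167598397, 201.60290467582982, array([503.98635665, 376.42952074, 342.40537658]), array([[ 1.75824137e-01, -9.32508968e-01, -3.15456649e-01],
       [ 9.84421593e-01,  1.66548704e-01,  5.63529625e-02],
       [-1.07468710e-05, -3.20450548e-01,  9.47265246e-01]]))
[[317.18572674 211.82894281]
 [ 95.8893129  219.26352901]]
```

View pics/w1.png

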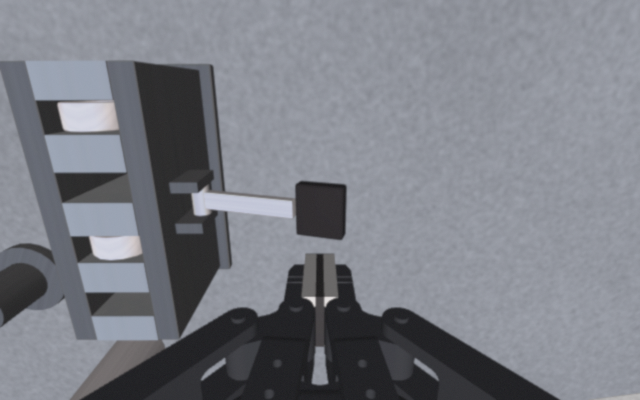

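The wrist picture shows the pad at (321,210), beyond the fingertip, and rods at (87,115) and (115,245): slots 0 and 2. I refit the nest from this view.

```bash
python3 - <<'E'
from fit import *
W=cam('wrist')
w=[(180,338),(77,340),(135,62),(0,62)]
x,e=pose2(c,[W]*4,w,[561,212,-.17]); print('W',x.round(3),e.round(1).tolist())
x,e=pose2(c*2,[W]*4+[T]*4,w+t,[561,212,-.17]); print('WT',x.round(3),e.round(1).tolist())
print(back(W,(321,211),115))
E
python3 -m jog '[[[-2,0,40],[0,0,0],0],[[-2,0,78],[0,0,0],0],[[-2,0,78],[0,0,0],0]]'
```

```text
[ 5.61259e+02  2.10255e+02 -1.58000e-01] [[0.5, 0.0], [-0.3, -0.5], [0.0, 0.4], [-0.3, 0.0]]
[ 5.61757e+02  2.16164e+02 -1.80000e-01] [[-0.1, 1.2], [0.7, -1.1], [0.1, 0.8], [-0.8, -1.0]]
[ 5.61642e+02  2.13394e+02 -1.68000e-01] [[-0.2, -0.2], [-1.1, -0.5], [-1.4, 0.0], [-1.8, -0.1], [-0.8, 1.0], [0.0, -0.9], [-1.4, 0.7], [-2.3, -0.9]]
pad [586.4 358.8 115. ]
s0 [495.1 224.7 127. ]
s1 [539.5 217.2 127. ]
s2 [583.8 209.6 127. ]
s3 [628.2 202.1 127. ]
W [ 5.61702e+02  2.18217e+02 -1.72000e-01] [[0.4, 2.2], [-0.0, 0.3], [0.6, -0.7], [-0.9, -0.6]]
WT [ 5.61767e+02  2.17735e+02 -1.72000e-01] [[-0.2, 2.4], [-0.6, 0.5], [-0.1, -0.4], [-1.6, -0.3], [-1.7, -0.3], [-2.5, -0.5], [-3.1, -0.1], [-3.5, -0.1]]
[585.20287325 365.14047746 115.        ]
clock: 2.5
position: [581.9, 361.4, 115.4]
eef_rot: [-0.269, -3.122, 0.009]
wrist_force: [-1.8, -1.0, -1.7]
opening: -0.0
finger_force: 0.0
```

```bash
python3 -m jog '[[[0,0,0],[0,0,0],0],[[0,0,8],[0,0,0],0],[[0,0,16],[0,0,0],0],[[0,0,24],[0,0,0],0],[[0,0,32],[0,0,0],0],[[0,0,40],[0,0,0],0]]'; python3 go.py 587 362 52 80
```

```text
clock: 3.0
position: [589.2, 366.4, 86.1]
eef_rot: [0.272, 3.124, 0.014]
wrist_force: [0.1, 2.5, 10.1]
opening: 0.4
finger_force: 4.6
t 3.0 pos [589.2 366.4  86.1] shift [ 1.6 -5.1 34.1] turn [0.54 0.3  0.06] q7 0.82 toolaxes [[-0.98, 0.17, 0.01], [0.17, 0.98, 0.01], [-0.01, 0.01, -1.0]] F [ 0.1  2.5 10.1]
```

Pressing at about 10 N. I carry on to the stop.

```bash
python3 -m jog '[[[0,0,7],[0,0,0],0],[[0,0,14],[0,0,0],0],[[0,0,21],[0,0,0],0],[[0,0,28],[0,0,0],0],[[0,0,32],[0,0,0],0],[[0,0,34],[0,0,0],0],[[0,0,34],[0,0,0],0]]'; python3 go.py 587 362 50 80
```

```text
clock: 3.58
position: [589.1, 362.8, 55.3]
eef_rot: [0.275, 3.126, 0.006]
wrist_force: [-10.5, -7.4, 35.0]
opening: 0.3
finger_force: 15.5
t 3.5833 pos [589.1 362.8  55.3] shift [ 1.9 -1.2  5.3] turn [ 0.23  0.18 -0.07] q7 0.82 toolaxes [[-0.98, 0.17, 0.0], [0.17, 0.98, 0.0], [-0.0, 0.0, -1.0]] F [-10.5  -7.4  35. ]
```

```bash
python3 -m jog '[[[0,0,-40],[0,0,0],0.5],[[0,0,-80],[0,0,0],1],[[0,0,-120],[0,0,0],1],[[0,0,-160],[0,0,0],1],[[0,0,-200],[0,0,0],1],[[0,0,-235],[0,0,0],1],[[0,0,-235],[0,0,0],1]]'; python3 go.py 569 -294 290 100.6
```

```text
clock: 4.17
position: [590.7, 363.8, 294.3]
eef_rot: [0.274, 3.117, 0.018]
wrist_force: [1.2, 1.4, 1.1]
opening: 83.6
finger_force: 0.0
t 4.1667 pos [590.7 363.8 294.3] shift [ -93.5 -651.5   -2.7] turn [  0.58   0.78 -20.65] q7 0.8 toolaxes [[-0.98, 0.17, 0.01], [0.17, 0.98, 0.01], [-0.01, 0.01, -1.0]] F [1.2 1.4 1.1]
```

```bash
python3 -m jog '[[[-93,-651,0],[0,0,-20.6],1],[[-93,-651,0],[0,0,-20.6],1],[[-93,-651,0],[0,0,-20.6],1],[[-93,-651,0],[0,0,-20.6],1],[[-93,-651,0],[0,0,-20.6],1],[[-93,-651,0],[0,0,-20.6],1],[[-93,-651,0],[0,0,-20.6],1],[[-93,-651,0],[0,0,-20.6],1],[[-93,-651,0],[0,0,-20.6],1],[[-93,-651,0],[0,0,-20.6],1]]'; python3 go.py 569 -294 290 100.6
```

```text
clock: 5.0
position: [573.2, -56.8, 284.4]
eef_rot: [-0.289, 3.125, 0.0]
wrist_force: [0.9, 0.8, -0.0]
opening: 85.3
finger_force: 0.0
t 5.0 pos [573.2 -56.8 284.4] shift [  47.6 -232.4   -5.7] turn [-0.01  0.17 -0.03] q7 1.8 toolaxes [[-0.98, -0.18, 0.0], [-0.18, 0.98, 0.0], [-0.0, -0.0, -1.0]] F [ 0.9  0.8 -0. ]
```

```bash
python3 -m jog '[[[48,-232,-5],[0,0,0],1],[[48,-232,-5],[0,0,0],1],[[48,-232,-5],[0,0,0],1],[[48,-232,-5],[0,0,0],1],[[48,-232,-5],[0,0,0],1],[[48,-232,-5],[0,0,0],1],[[48,-232,-5],[0,0,0],1],[[48,-232,-5],[0,0,0],1],[[48,-232,-5],[0,0,0],1]]'; python3 go.py 569 -294 290 100.6
python3 - <<'E'
from h import *
ts=[];ims=[];tims=[];tt=[]
c=cam('wrist')
for i in range(14):
    ts.append(r.read_state()['clock']); ims.append(r.read_camera('wrist'))
for i in range(4):
    tt.append(r.read_state()['clock']); tims.append(r.read_camera('top'))
np.savez('sw2.npz',ts=ts,ims=ims,tt=tt,tims=tims)
pk=[0,2,4,6]
cv2.imwrite('pics/sw2.png',np.vstack([np.hstack([ims[0],ims[2]]),np.hstack([ims[4],ims[6]])])[::2,::2,::-1][:, :])
Rz=R.from_euler('z',.185).as_matrix()
print(proj(c,[Rz@[-200,0,205]+[726,-268,0],Rz@[-110,0,205]+[726,-268,0],Rz@[-50,0,205]+[726,-268,0]]))
E
```

```text
clock: 5.75
position: [569.0, -290.9, 288.5]
eef_rot: [-0.29, 3.127, 0.001]
wrist_force: [-0.4, 0.8, -0.4]
opening: 85.6
finger_force: 0.0
t 5.75 pos [ 569.  -290.9  288.5] shift [ 0.6 -3.  -1.5] turn [0.02 0.08 0.  ] q7 2.24 toolaxes [[-0.98, -0.18, 0.0], [-0.18, 0.98, 0.0], [-0.0, 0.0, -1.0]] F [-0.4  0.8 -0.4]
[[309.18666376 150.89368614]
 [310.31569533 269.88884414]
 [310.93635726 335.30399011]]
```

View pics/sw2.png

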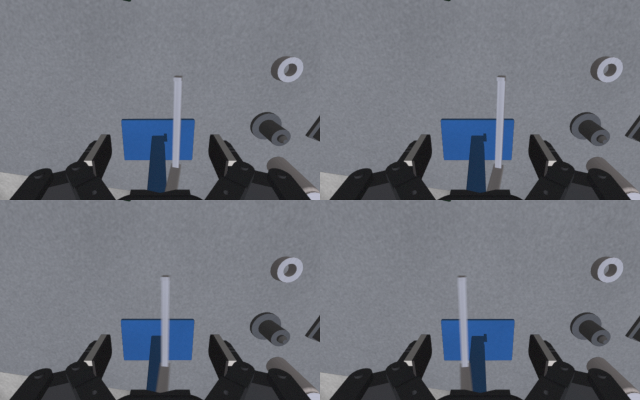

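The wrist view shows the prong swinging between the open fingers, tip row near 150 and columns around 280–355, with the column base at about 312. I fit plumb and phase.

```bash
cat > ph.py <<'E'
from h import *
def cols(im,rows=(170,190,210,225)):
    g=im.astype(float).min(2); o=[]
    for v in rows:
        row=g[v-2:v+3,180:460].mean(0); w=np.clip(row-np.median(row)-22,0,None); k=np.convolve(w,np.ones(13),'same').argmax(); sl=slice(max(0,k-14),k+15)
        o.append((np.arange(180,460)[sl]*w[sl]).sum()/max(w[sl].sum(),1e-6))
    return o
def swing(ts,C):
    ts=np.array(ts);m=[]
    for c in np.array(C).T:
        s=min((least_squares(lambda q:q[0]+q[1]*np.sin(2*np.pi*ts/q[2]+q[3])-c,[c.mean(),max(np.ptp(c)/2,1),.7,p],loss='soft_l1') for p in (0,1.5,3,4.5)),key=lambda s:s.cost)
        q=s.x
        if q[1]<0: q[1]*=-1;q[3]+=np.pi
        m.append(q)
    return np.array(m)
E
python3 - <<'E'
from ph import *
d=np.load('sw2.npz'); rows=(170,190,210,225)
C=[cols(i) for i in d['ims']]; m=swing(d['ts'],C); m[:,3]%=2*np.pi
print(np.round(C,0)[:,1]); print(m.round(3))
W=cam('wrist')
P=[back(W,(m[i,0],rows[i]),205) for i in range(4)]; print(np.round(P,1))
Rz=R.from_euler('z',.185).as_matrix(); print('model stand y offset',[(Rz.T@(p-[726,-268,0]))[1].round(1) for p in P])
q=m.mean(0); t0=r.read_state()['clock']; print(t0); print('phase now/2pi',[(t0-0)/k[2]+k[3]/2/np.pi for k in m])
E
python3 go.py 569 -294 290 100.6
```

```text
[355. 363. 361. 349. 330. 307. 284. 266. 257. 259. 271. 290. 314. 337.]
[[309.921  54.528   0.7     5.92 ]
 [310.299  53.48    0.7     5.928]
 [310.738  52.362   0.701   5.944]
 [310.958  51.589   0.7     5.883]]
[[ 541.3 -303.   205. ]
 [ 555.2 -300.3  205. ]
 [ 569.6 -297.4  205. ]
 [ 580.9 -295.3  205. ]]
model stand y offset [np.float64(-0.5), np.float64(-0.3), np.float64(-0.2), np.float64(-0.1)]
6.65
phase now/2pi [np.float64(10.439075291763436), np.float64(10.439164585441315), np.float64(10.438834230847341), np.float64(10.439870644601221)]
t 6.65 pos [ 568.5 -291.9  287.8] shift [-0.2 -2.1 -2.2] turn [ 0.   -0.   -0.05] q7 2.24 toolaxes [[-0.98, -0.18, -0.0], [-0.18, 0.98, 0.0], [0.0, 0.0, -1.0]] F [ 0.5 -1.3 -0.3]
```

```bash
python3 -m jog '[[[0,-5.5,31],[0,0,0],1],[[0,-5.5,62],[0,0,0],1],[[0,-5.5,62],[0,0,0],1],[[0,-5.5,62],[0,0,0],1],[[0,-5.5,62],[0,0,0],1]]' 20; python3 go.py 568.8 -297.6 225 100.6
python3 - <<'E'
from h import *
t=r.read_state()['clock']; print(t/.7003+5.92/6.2832, 'rows/cycle',.7003*12)
E
```

```text
clock: 7.07
position: [570.2, -297.6, 227.3]
eef_rot: [-0.289, 3.127, -0.001]
wrist_force: [0.8, -0.3, -0.2]
opening: 85.4
finger_force: 0.0
t 7.0667 pos [ 570.2 -297.6  227.3] shift [1.4 0.2 2.3] turn [-0.05  0.07 -0.04] q7 2.26 toolaxes [[-0.98, -0.18, 0.0], [-0.18, 0.98, -0.0], [-0.0, -0.0, -1.0]] F [ 0.8 -0.3 -0.2]
11.033156076549243 rows/cycle 8.4036
```

```bash
python3 -m jog '[[[0,0,0],[0,0,0],1],[[0,0,0],[0,0,0],1],[[0,0,42],[0,0,0],0.6],[[0,0,45],[0,0,0],0],[[0,0,45],[0,0,0],0],[[0,0,45],[0,0,0],0],[[0,0,45],[0,0,0],0],[[0,0,45],[0,0,0],0],[[0,0,45],[0,0,0],0],[[0,0,45],[0,0,0],0]]' 20; python3 go.py 568.8 -297.7 180 100.6
```

```text
clock: 7.9
position: [570.5, -297.8, 182.7]
eef_rot: [-0.289, 3.125, -0.002]
wrist_force: [-0.2, 0.8, 6.1]
opening: 9.4
finger_force: 23.2
t 7.9 pos [ 570.5 -297.8  182.7] shift [1.7 0.5 2.7] turn [-0.1   0.15 -0.04] q7 2.28 toolaxes [[-0.98, -0.18, 0.0], [-0.18, 0.98, -0.0], [-0.0, -0.0, -1.0]] F [-0.2  0.8  6.1]
```

Prong caught (opening 9.4 mm). Release gently, then check.

```bash
python3 -m jog '[[[0,0,0],[0,0,0],0],[[0,0,0],[0,0,0],0.13],[[0,0,0],[0,0,0],0.15],[[0,0,0],[0,0,0],0.2],[[0,0,0],[0,0,0],0.4],[[0,0,0],[0,0,0],1],[[0,0,0],[0,0,0],1],[[0,0,0],[0,0,0],1]]'; python3 -m jog '[[[0,0,-40],[0,0,0],1],[[0,0,-80],[0,0,0],1],[[0,0,-110],[0,0,0],1],[[0,0,-110],[0,0,0],1],[[0,0,-110],[0,0,0],1]]'
python3 - <<'E'
from ph import *
ts=[];C=[]
for i in range(12):
    ts.append(r.read_state()['clock']); C.append(cols(r.read_camera('wrist')))
print(np.round(C,1)[:,1]); print(back(cam('wrist'),(np.mean(C,0)[1],190),205))
E
python3 go.py 590 209 200 80
```

```text
clock: 8.57
position: [569.4, -297.2, 180.7]
eef_rot: [0.289, -3.128, -0.0]
wrist_force: [-0.1, 0.7, -0.7]
opening: 64.8
finger_force: 0.0
clock: 8.98
position: [570.5, -297.9, 293.1]
eef_rot: [-0.288, 3.124, -0.003]
wrist_force: [-0.7, 0.4, -0.4]
opening: 85.5
finger_force: 0.0
[322.3 320.9 319.9 319.1 318.8 318.3 318.  317.9 318.2 318.8 318.9 319.5]
[ 555.87002675 -299.44051636  205.        ]
t 9.5833 pos [ 569.5 -297.2  290.6] shift [-113.   493.9   90.7] turn [ 1.000e-02 -2.000e-02  2.056e+01] q7 2.25 toolaxes [[-0.98, -0.18, -0.0], [-0.18, 0.98, 0.0], [0.0, 0.0, -1.0]] F [0.2 0.3 0.6]
```

Run:
```python
from ph import *
C=[]
for i in range(15): C.append(cols(r.read_camera('wrist')))
C=np.array(C).mean(1); print(C.round(2))
W=cam('wrist'); save('wrist','w3.png')
f=W[0]; print('mm/px',np.linalg.norm(back(W,(320,190),205)-back(W,(321,190),205)))
```

```text
[320.16 320.56 320.96 321.01 320.8  320.42 320.07 319.56 319.16 319.
 319.01 319.08 319.31 319.75 320.16]
mm/px 0.7000325454646982
```

View pics/w3.png

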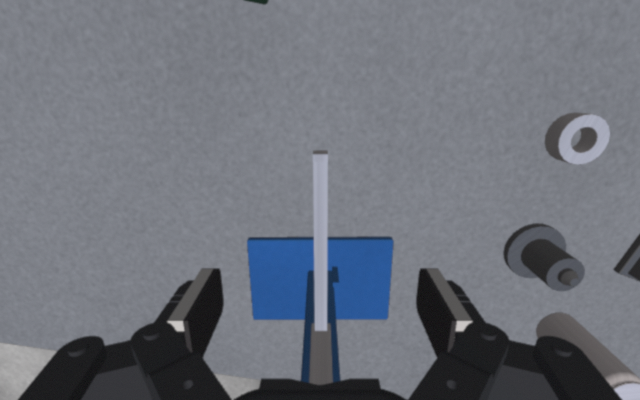

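Hanger essentially at rest (amplitude about 0.7 mm at the prong); prong centred at column 320 between the fingers. Ring is at (584,139) and the post nose at (570,278) in this view. On to the rods.

```bash
python3 -m jog '[[[-107,498,15],[0,0,20.6],1],[[-107,498,15],[0,0,20.6],1],[[-107,498,15],[0,0,20.6],1],[[-107,498,15],[0,0,20.6],1],[[-107,498,15],[0,0,20.6],1],[[-107,498,15],[0,0,20.6],1],[[-107,498,15],[0,0,20.6],1],[[-107,498,15],[0,0,20.6],1],[[-107,498,15],[0,0,20.6],1],[[-107,498,15],[0,0,20.6],1]]'; python3 go.py 584 213 275 80
```

```text
clock: 11.22
position: [580.6, 117.3, 278.9]
eef_rot: [0.275, 3.129, 0.0]
wrist_force: [0.9, -0.2, 0.1]
opening: 85.6
finger_force: 0.0
t 11.2167 pos [580.6 117.3 278.9] shift [13.3 94.9  4. ] turn [ 0.02  0.03 -0.05] q7 1.16 toolaxes [[-0.98, 0.17, 0.0], [0.17, 0.98, 0.0], [-0.0, 0.0, -1.0]] F [ 0.9 -0.2  0.1]
```

```bash
python3 -m jog '[[[13,95,4],[0,0,0],1],[[13,95,4],[0,0,0],1],[[13,95,4],[0,0,0],1],[[13,95,4],[0,0,0],1],[[13,95,4],[0,0,0],1],[[13,95,4],[0,0,0],1]]'
python3 - <<'E'
from h import *
print(r.read_state()['position'],r.read_state()['clock']); c=cam('wrist'); save('wrist','w4.png')
for n in [(561.7,218.2,-.172),(561.3,210.3,-.158)]:
    Rz=R.from_euler('z',n[2]).as_matrix()
    print(proj(c,[Rz@np.array(p)+[n[0],n[1],0] for p in [(22.5,0,171.5),(-67.5,0,171.5),(-100,40,127),(-100,-40,127)]]).round(1).tolist())
E
```

```text
clock: 11.72
position: [584.9, 209.3, 274.7]
eef_rot: [0.278, 3.129, -0.002]
wrist_force: [0.5, -0.9, -0.8]
opening: 85.4
finger_force: 0.0
[584.92545955 209.26981418 274.71378033] 11.7167
[[325.3, 198.3], [325.4, 71.6], [376.7, 28.3], [272.4, 28.9]]
[[315.4, 199.5], [312.4, 73.1], [364.6, 28.9], [260.5, 31.2]]
```

View pics/w4.png

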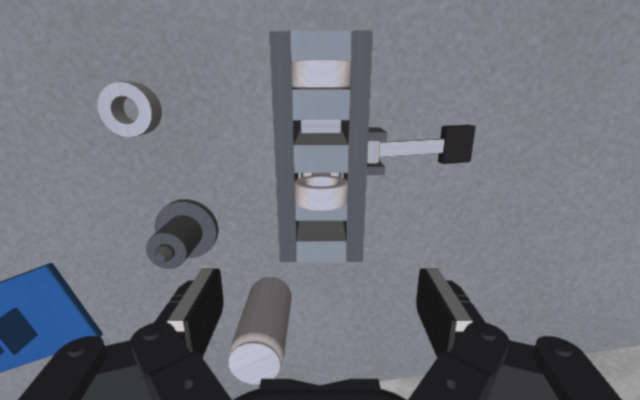

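The rods stand raised: eyes at (321,188) and (321,73), nest far corners at (270,31) and (371,31). That puts nest y at about 215.

```bash
python3 -m jog '[[[1,2,40],[0,0,0],1],[[1,2,80],[0,0,0],1],[[1,2,115],[0,0,0],1],[[1,2,115],[0,0,0],1],[[1,2,115],[0,0,0],1],[[1,2,115],[0,0,0],1]]'; python3 go.py 584 211 133 80.2
```

```text
clock: 12.27
position: [585.6, 212.5, 162.0]
eef_rot: [0.277, 3.127, 0.002]
wrist_force: [-0.0, -0.7, 1.0]
opening: 85.5
finger_force: 0.0
t 12.2667 pos [585.6 212.5 162. ] shift [ 1.4 -1.8 29. ] turn [ 0.07  0.15 -0.34] q7 1.02 toolaxes [[-0.98, 0.18, 0.0], [0.18, 0.98, 0.0], [-0.0, 0.0, -1.0]] F [-0.  -0.7  1. ]
```

```bash
python3 -m jog '[[[0.5,-1,15],[0,0,0],1],[[0.5,-1,29],[0,0,0],1],[[0.5,-1,29],[0,0,0],1],[[0.5,-1,29],[0,0,0],0],[[0.5,-1,29],[0,0,0],0],[[0.5,-1,29],[0,0,0],0],[[0.5,-1,29],[0,0,0],0],[[0.5,-1,29],[0,0,0],0],[[0.5,-1,29],[0,0,0],0]]' 50; python3 go.py 584 211 133 80.2
```

```text
clock: 13.02
position: [584.3, 212.5, 132.2]
eef_rot: [0.275, 3.127, 0.002]
wrist_force: [-0.6, 0.2, 6.0]
opening: 43.1
finger_force: 52.8
t 13.0167 pos [584.3 212.5 132.2] shift [ 0.1 -1.5 -0.8] turn [ 0.07  0.12 -0.26] q7 1.03 toolaxes [[-0.98, 0.17, 0.0], [0.17, 0.98, 0.0], [-0.0, 0.0, -1.0]] F [-0.6  0.2  6. ]
```

```bash
python3 -m jog '[[[0,0,-20],[0,0,0],0],[[0,0,-50],[0,0,0],0],[[0,0,-90],[0,0,0],0],[[0,0,-130],[0,0,0],0],[[0,0,-145],[0,0,0],0],[[0,0,-145],[0,0,0],0]]'; python3 go.py 490 -312 275 100.6
```

```text
clock: 13.52
position: [585.6, 213.2, 281.0]
eef_rot: [0.275, 3.122, 0.007]
wrist_force: [0.7, -0.0, -1.6]
opening: 42.8
finger_force: 52.4
t 13.5167 pos [585.6 213.2 281. ] shift [   2.5 -533.8    3.2] turn [  0.23   0.45 -20.65] q7 1.01 toolaxes [[-0.98, 0.17, 0.01], [0.17, 0.98, 0.0], [-0.01, 0.01, -1.0]] F [ 0.7 -0.  -1.6]
```

```bash
python3 -m jog '[[[2,-35,0],[0,0,-3],0],[[2,-70,0],[0,0,-6],0],[[2,-110,0],[0,0,-9],0],[[2,-150,0],[0,0,-12],0],[[2,-190,0],[0,0,-15],0],[[2,-230,0],[0,0,-18],0],[[2,-270,0],[0,0,-20.4],0],[[2,-310,0],[0,0,-20.4],0],[[2,-350,0],[0,0,-20.4],0],[[2,-350,0],[0,0,-20.4],0]]'; python3 go.py 490 -312 275 100.6
```

```text
clock: 14.35
position: [516.7, -141.6, 274.8]
eef_rot: [0.264, -3.127, 0.006]
wrist_force: [-0.3, -1.1, -1.2]
opening: 43.2
finger_force: 52.5
t 14.35 pos [ 516.7 -141.6  274.8] shift [  55.  -163.5    0.5] turn [-0.2  -0.19 -0.94] q7 1.96 toolaxes [[-0.99, -0.17, -0.0], [-0.17, 0.99, -0.0], [0.0, -0.0, -1.0]] F [-0.3 -1.1 -1.2]
```

```bash
python3 -m jog '[[[20,-40,0],[0,0,-1],0],[[40,-80,0],[0,0,-1],0],[[55,-120,0],[0,0,-1],0],[[55,-164,20],[0,0,-1],0],[[55,-164,50],[0,0,-1],0],[[55,-164,75],[0,0,-1],0],[[55,-164,75],[0,0,-1],0],[[55,-164,75],[0,0,-1],0],[[55,-164,75],[0,0,-1],0]]'; python3 go.py 490 -312.5 189.5 100.6
python3 - <<'E'
from h import *
a=r.read_camera('wrist'); b=r.read_camera('scene')
c=cam('wrist'); Rz=R.from_euler('z',.185).as_matrix()
print(proj(c,[Rz@[-200,0,206]+[726,-268,0]]), proj(cam('scene'),[Rz@[-200,0,206]+[726,-268,0]]))
cv2.imwrite('pics/w5.png',np.hstack([a[:,:,::-1][::2,::2],b[150:350,60:380,::-1]]))
E
```

```text
clock: 15.1
position: [496.3, -302.5, 201.4]
eef_rot: [-0.312, 3.126, 0.0]
wrist_force: [0.6, -0.4, 0.0]
opening: 43.3
finger_force: 52.4
t 15.1 pos [ 496.3 -302.5  201.4] shift [ 8.1 -8.5 11.9] turn [0.   0.02 0.82] q7 2.36 toolaxes [[-0.98, -0.2, 0.0], [-0.2, 0.98, 0.0], [-0.0, 0.0, -1.0]] F [ 0.6 -0.4  0. ]
[[301.6598216 329.6250925]] [[172.53160772 209.65351411]]
```

View pics/w5.png

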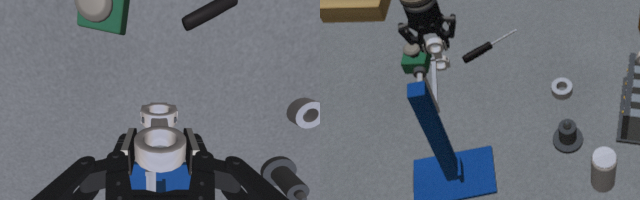

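The wrist half of the picture shows the rod upright between the fingers (eye at about (320,295) full-res) and the blue base behind. I align with the prong axis ahead of its tip.

```bash
python3 -m jog '[[[8,-8.5,12],[0,0,0.8],0],[[8,-8.5,12],[0,0,0.8],0],[[8,-8.5,12],[0,0,0.8],0],[[8,-8.5,12],[0,0,0.8],0],[[8,-8.5,12],[0,0,0.8],0]]'; for i in 1 2 3; do python3 - <<'E'
from h import *
r.read_camera('top')
E
python3 go.py 490 -312.5 189.5 100.6; done; python3 go.py 598.3 -292.2 189.5 100.6
```

```text
clock: 15.62
position: [489.7, -313.0, 188.9]
eef_rot: [-0.289, 3.128, -0.0]
wrist_force: [-0.5, 1.1, -2.0]
opening: 43.4
finger_force: 52.4
t 15.6667 pos [ 489.8 -313.   188.9] shift [-0.3  0.4 -0.6] turn [-0.01  0.03 -0.03] q7 2.37 toolaxes [[-0.98, -0.18, 0.0], [-0.18, 0.98, -0.0], [-0.0, -0.0, -1.0]] F [ 0.3 -0.4 -1.5]
t 15.7167 pos [ 489.8 -313.   188.9] shift [-0.3  0.4 -0.6] turn [-0.01  0.03 -0.02] q7 2.37 toolaxes [[-0.98, -0.18, 0.0], [-0.18, 0.98, -0.0], [-0.0, -0.0, -1.0]] F [ 0.1 -1.1 -1.6]
t 15.7667 pos [ 489.8 -312.9  188.9] shift [-0.3  0.4 -0.6] turn [-0.01  0.02 -0.02] q7 2.37 toolaxes [[-0.98, -0.18, 0.0], [-0.18, 0.98, -0.0], [-0.0, -0.0, -1.0]] F [-0.2  0.6 -1.3]
t 15.7667 pos [ 489.8 -312.9  188.9] shift [-110.5    0.5   -0.6] turn [-0.01  0.02 -0.02] q7 2.37 toolaxes [[-0.98, -0.18, 0.0], [-0.18, 0.98, -0.0], [-0.0, -0.0, -1.0]] F [-0.2  0.6 -1.3]
```

```bash
python3 -m jog '[[[-8,0.4,0],[0,0,0],0],[[-16,0.4,0],[0,0,0],0],[[-24,0.4,0],[0,0,0],0],[[-32,0.4,0],[0,0,0],0],[[-40,0.4,0],[0,0,0],0],[[-50,0.4,0],[0,0,0],0],[[-60,0.4,0],[0,0,0],0]]'; python3 go.py 598.3 -292.2 189.5 100.6;  python3 -m jog '[[[-10,0,0],[0,0,0],0],[[-20,0,0],[0,0,0],0],[[-30,0,0],[0,0,0],0],[[-40,0,0],[0,0,0],0],[[-50,0,0],[0,0,0],0],[[-50,0,0],[0,0,0],0],[[-50,0,0],[0,0,0],0]]'; python3 go.py 598.3 -292.2 175 100.6
python3 - <<'E'
from h import *
a=r.read_camera('top')[90:240,380:520,::-1]; b=r.read_camera('scene')[150:350,80:300,::-1];w=r.read_camera('wrist')[120:,160:480,::-1]
cv2.imwrite('pics/w6.png',np.hstack([cv2.resize(a,(260,280)),cv2.resize(b,(300,280)),cv2.resize(w,(240,280))]))
E
```

```text
clock: 16.35
position: [549.5, -301.4, 188.6]
eef_rot: [0.289, -3.128, -0.0]
wrist_force: [0.2, -0.7, -1.8]
opening: 43.3
finger_force: 52.4
t 16.35 pos [ 549.5 -301.4  188.6] shift [-49.7   0.1  -0.9] turn [ 0.   -0.   -0.03] q7 2.32 toolaxes [[-0.98, -0.18, -0.0], [-0.18, 0.98, 0.0], [0.0, 0.0, -1.0]] F [ 0.2 -0.7 -1.8]
clock: 16.93
position: [598.0, -292.2, 188.4]
eef_rot: [0.29, -3.128, -0.0]
wrist_force: [-1.8, -0.1, -2.2]
opening: 43.3
finger_force: 52.4
t 16.9333 pos [ 598.  -292.2  188.4] shift [-0.3 -0.  13.4] turn [ 0.01 -0.02  0.01] q7 2.29 toolaxes [[-0.98, -0.18, -0.0], [-0.18, 0.98, 0.0], [0.0, 0.0, -1.0]] F [-1.8 -0.1 -2.2]
```

View pics/w6.png

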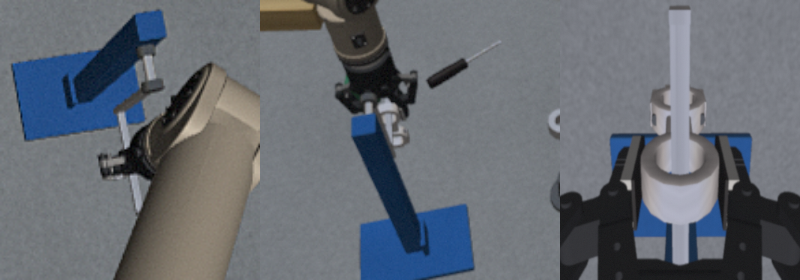

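The prong runs through the eye, centred. Lower until it takes the weight.

```bash
python3 -m jog '[[[0,0,4],[0,0,0],0],[[0,0,8],[0,0,0],0],[[0,0,11],[0,0,0],0],[[0,0,12.5],[0,0,0],0],[[0,0,12.5],[0,0,0],0],[[0,0,12.5],[0,0,0],0]]'; python3 -m jog '[[[0,0,0.7],[0,0,0],0],[[0,0,1.4],[0,0,0],0],[[0,0,1.4],[0,0,0],0]]'
```

```text
clock: 17.58
position: [597.5, -292.5, 176.0]
eef_rot: [0.289, -3.128, -0.0]
wrist_force: [0.3, -0.3, -1.4]
opening: 43.1
finger_force: 52.4
clock: 17.83
position: [597.6, -292.5, 174.8]
eef_rot: [-0.289, 3.128, 0.0]
wrist_force: [0.1, 1.2, -1.4]
opening: 42.9
finger_force: 52.4
```

```bash
for i in 1 2; do python3 -m jog '[[[0,0,0.5],[0,0,0],0],[[0,0,1],[0,0,0],0],[[0,0,1],[0,0,0],0]]' | egrep 'posit|wrist'; done
```

```text
position: [597.6, -292.7, 173.9]
wrist_force: [-0.6, 0.1, -0.2]
position: [597.9, -293.3, 173.8]
wrist_force: [-1.3, -0.5, 5.1]
```

```bash
python3 -m jog '[[[0,0,-0.7],[0,0,0],0],[[0,0,-0.7],[0,0,0],0.53],[[0,0,-0.7],[0,0,0],0.55],[[0,0,-0.7],[0,0,0],0.58],[[0,0,-0.7],[0,0,0],0.65],[[0,0,-0.7],[0,0,0],0.8],[[0,0,-0.7],[0,0,0],1],[[0,0,-0.7],[0,0,0],1],[[0,0,-0.7],[0,0,0],1]]'
python3 - <<'E'
from ph import *
ts=[];ims=[]
for i in range(12): ts.append(r.read_state()['clock']); ims.append(r.read_camera('wrist'))
C=np.array([cols(i,(160,180,200)) for i in ims]); print(C.mean(1).round(1))
cv2.imwrite('pics/w7.png',np.hstack([ims[0][::2,::2,::-1],ims[-1][::2,::2,::-1]]))
E
```

```text
clock: 19.08
position: [597.6, -292.5, 173.4]
eef_rot: [0.289, -3.128, -0.0]
wrist_force: [-0.5, -0.2, -0.3]
opening: 85.6
finger_force: 0.0
[320.5 320.7 319.9 321.7 323.  325.6 327.7 329.6 331.5 332.  331.9 331.2]
```

View pics/w7.png

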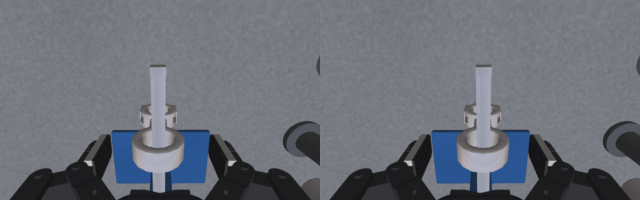

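Rod hung; the prong swings slightly (columns 314 to 326). I measure a full period to centre before damping.

```bash
python3 - <<'E'
from ph import *
ts=[];C=[]
for i in range(16): ts.append(r.read_state()['clock']); C.append(cols(r.read_camera('wrist'),(160,180,200)))
C=np.array(C); print(C.mean(1).round(1)); m=swing(ts,C); print(m.round(2))
c=cam('wrist'); print([back(c,(m[i,0],v),205).round(1) for i,v in enumerate((160,180,200))])
for v in (160,180,200):
    p=back(c,(m[1,0],v),205); d=p-[726,-268,0]; print(-np.sin(.185)*d[0]+np.cos(.185)*d[1])
E
python3 go.py 597.9 -292.5 174 100.6
```

```text
[329.5 327.2 325.  322.8 321.4 320.4 320.5 321.1 322.6 324.7 327.2 329.2
 330.9 332.2 332.2 331.3]
[[326.33   6.12   0.82  33.2 ]
 [326.29   5.99   0.82  27.4 ]
 [326.05   5.78   0.81  32.37]]
[array([ 538.7, -300.8,  205. ]), array([ 545.4, -299.5,  205. ]), array([ 552.4, -298.2,  205. ])]
2.2420991972004103
2.282899106097066
2.32531931130697
t 20.4833 pos [ 597.6 -292.5  173.5] shift [-0.3 -0.  -0.5] turn [ 0.    0.   -0.04] q7 2.29 toolaxes [[-0.98, -0.18, 0.0], [-0.18, 0.98, 0.0], [-0.0, 0.0, -1.0]] F [-0.5  0.1  0. ]
```

```bash
python3 -m jog '[[[0,2.3,0],[0,0,0],0.8],[[0,2.3,0],[0,0,0],0.58],[[0,2.3,0],[0,0,0],0.54],[[0,2.3,0],[0,0,0],0.5],[[0,2.3,0],[0,0,0],0.5],[[0,2.3,0],[0,0,0],0.5],[[0,2.3,0],[0,0,0],0.5],[[0,2.3,0],[0,0,0],0.5],[[0,2.3,0],[0,0,0],0.5],[[0,2.3,0],[0,0,0],0.51]]' 20;  python3 -m jog '[[[0,0,0],[0,0,0],0.52],[[0,0,0],[0,0,0],0.53],[[0,0,0],[0,0,0],0.54],[[0,0,0],[0,0,0],0.55],[[0,0,0],[0,0,0],0.57],[[0,0,0],[0,0,0],0.6],[[0,0,0],[0,0,0],0.7],[[0,0,0],[0,0,0],0.9],[[0,0,0],[0,0,0],1],[[0,0,0],[0,0,0],1]]'
python3 - <<'E'
from ph import *
ts=[];C=[]
for i in range(16): ts.append(r.read_state()['clock']); C.append(cols(r.read_camera('wrist'),(160,180,200)))
C=np.array(C); print(C.mean(1).round(1)); m=swing(ts,C); print(m.round(2))
E
python3 go.py 489.8 -312 174 100.6
```

```text
clock: 21.32
position: [597.3, -290.3, 173.7]
eef_rot: [-0.289, 3.128, -0.0]
wrist_force: [-0.8, -0.6, 2.6]
opening: 43.6
finger_force: 20.8
clock: 22.15
position: [597.1, -290.2, 173.5]
eef_rot: [0.289, -3.128, -0.0]
wrist_force: [-0.0, 0.3, 0.3]
opening: 85.2
finger_force: 0.0
[317.4 317.7 318.3 318.8 319.8 320.6 321.4 321.6 321.7 321.5 320.8 320.
 319.4 318.4 317.7 317.4]
[[319.48   2.15   0.77  25.49]
 [319.65   2.18   0.78  27.91]
 [319.59   2.18   0.79  30.36]]
t 22.95 pos [ 597.2 -290.2  173.5] shift [109.5  -1.7  -0.5] turn [ 0.    0.   -0.04] q7 2.29 toolaxes [[-0.98, -0.18, 0.0], [-0.18, 0.98, 0.0], [-0.0, 0.0, -1.0]] F [-0.2 -0.3 -0.1]
```

```bash
python3 -m jog '[[[0,0,-35],[0,0,0],1],[[0,0,-75],[0,0,0],1],[[0,0,-110],[0,0,0],1],[[10,40,-110],[0,0,3],1],[[20,80,-110],[0,0,6],1],[[20,120,-110],[0,0,9],1],[[20,160,-110],[0,0,12],1],[[20,200,-110],[0,0,15],1],[[20,240,-110],[0,0,18],1],[[20,240,-110],[0,0,20.4],1]]'; python3 go.py 495.2 227.3 285 80.2
```

```text
clock: 23.78
position: [532.6, -48.6, 283.3]
eef_rot: [-0.256, -3.13, -0.007]
wrist_force: [0.6, 1.0, -0.3]
opening: 85.0
finger_force: 0.0
t 23.7833 pos [532.6 -48.6 283.3] shift [ 81.7 266.1  -0.4] turn [ 0.24 -0.09  0.45] q7 1.46 toolaxes [[-0.99, 0.16, -0.0], [0.16, 0.99, 0.0], [0.0, 0.0, -1.0]] F [ 0.6  1.  -0.3]
```

```bash
python3 -m jog '[[[80,260,0],[0,0,0],1],[[80,260,0],[0,0,0],1],[[80,260,0],[0,0,0],1],[[80,260,0],[0,0,0],1],[[80,260,0],[0,0,0],1],[[80,260,0],[0,0,0],1],[[80,260,0],[0,0,0],1],[[80,260,0],[0,0,0],1],[[80,260,0],[0,0,0],1],[[80,260,0],[0,0,0],1]]'; python3 go.py 495.2 227.3 165 80.2
python3 - <<'E'
from h import *
c=cam('wrist'); save('wrist','w8.png')
n=(561.7,215.5,-.171); Rz=R.from_euler('z',n[2]).as_matrix()
print(proj(c,[Rz@np.array(p)+[n[0],n[1],0] for p in [(-67.5,0,171.5),(100,40,127),(100,-40,127),(-100,40,127),(-100,-40,127)]]).round(1).tolist())
E
```

```text
clock: 24.62
position: [499.4, 210.6, 283.5]
eef_rot: [0.272, 3.13, -0.001]
wrist_force: [-0.2, -0.8, 0.0]
opening: 85.6
finger_force: 0.0
t 24.6167 pos [499.4 210.6 283.5] shift [  7.1  15.8 118.5] turn [-0.04  0.01 -0.12] q7 0.92 toolaxes [[-0.99, 0.17, 0.0], [0.17, 0.99, -0.0], [-0.0, -0.0, -1.0]] F [-0.2 -0.8  0. ]
[[338.7, 188.7], [371.7, 328.2], [296.2, 328.3], [382.5, 138.3], [290.8, 138.5]]
```

View pics/w8.png

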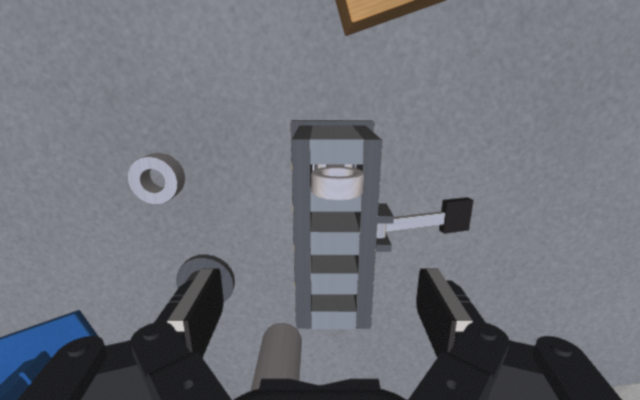

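The prediction matches: nest corners at (371,328) and (381,139), rod eye at (337,183). Descend and grip.

```bash
python3 -m jog '[[[7,15.5,0],[0,0,0],1],[[7,15.5,40],[0,0,0],1],[[7,15.5,80],[0,0,0],1],[[7,15.5,118],[0,0,0],1],[[7,15.5,135],[0,0,0],1],[[7,15.5,150],[0,0,0],1],[[7,15.5,150],[0,0,0],1],[[7,15.5,150],[0,0,0],1]]' 50;python3 go.py 495.2 227 133 80.2; python3 -m jog '[[[0,0,0],[0,0,0],0],[[0,0,0],[0,0,0],0],[[0,0,0],[0,0,0],0],[[0,0,0],[0,0,0],0],[[0,0,0],[0,0,0],0],[[0,0,0],[0,0,0],0]]'; python3 go.py 495.2 227 133 80.2
```

```text
clock: 25.33
position: [495.2, 226.6, 133.4]
eef_rot: [-0.273, -3.129, 0.002]
wrist_force: [0.0, 0.8, -0.2]
opening: 85.6
finger_force: 0.0
t 25.3333 pos [495.2 226.6 133.4] shift [0.  0.4 0.4] turn [-0.07 -0.03 -0.19] q7 0.93 toolaxes [[-0.98, 0.17, -0.0], [0.17, 0.98, -0.0], [0.0, -0.0, -1.0]] F [ 0.   0.8 -0.2]
clock: 25.83
position: [495.7, 228.4, 134.6]
eef_rot: [0.27, 3.128, 0.001]
wrist_force: [-1.2, -1.3, 5.8]
opening: 42.9
finger_force: 54.2
t 25.8333 pos [495.7 228.4 134.6] shift [ 0.2 -1.5  1.6] turn [ 0.06  0.09 -0.06] q7 0.93 toolaxes [[-0.99, 0.17, 0.0], [0.17, 0.99, 0.0], [-0.0, 0.0, -1.0]] F [-1.2 -1.3  5.8]
```

```bash
python3 -m jog '[[[0,0,-20],[0,0,0],0],[[0,0,-50],[0,0,0],0],[[0,0,-90],[0,0,0],0],[[0,0,-130],[0,0,0],0],[[0,0,-142],[0,0,0],0],[[0,-30,-142],[0,0,-2],0],[[0,-70,-142],[0,0,-5],0],[[0,-110,-142],[0,0,-8],0],[[0,-150,-142],[0,0,-11],0],[[0,-150,-142],[0,0,-11],0]]'; python3 go.py 490 -312 275 100.6
```

```text
clock: 26.67
position: [467.6, 71.9, 275.5]
eef_rot: [0.02, -3.14, 0.004]
wrist_force: [-0.0, 0.9, -1.6]
opening: 43.0
finger_force: 53.5
t 26.6667 pos [467.6  71.9 275.5] shift [ -17.5 -384.2    1.5] turn [-0.14 -0.09 -9.88] q7 1.32 toolaxes [[-1.0, -0.01, -0.0], [-0.01, 1.0, -0.0], [0.0, -0.0, -1.0]] F [-0.   0.9 -1.6]
```

```bash
python3 -m jog '[[[-10,-35,0],[0,0,-2],0],[[-17,-75,0],[0,0,-5],0],[[-17,-115,0],[0,0,-8],0],[[-17,-155,0],[0,0,-9.9],0],[[-17,-195,0],[0,0,-9.9],0],[[-17,-235,0],[0,0,-9.9],0],[[-17,-275,0],[0,0,-9.9],0],[[-17,-315,0],[0,0,-9.9],0],[[-17,-355,0],[0,0,-9.9],0],[[-17,-355,0],[0,0,-9.9],0]]'
python3 - <<'E'
from ph import *
T=[]
from track import prong
for i in range(8):
    o=prong(r.read_camera('top')); print(np.polyval(np.polyfit(o[:,0],o[:,1],1),195) if len(o)>2 else None,len(o))
E
python3 go.py 489.8 -311 188 100.6
```

```text
clock: 27.5
position: [491.2, -283.0, 276.0]
eef_rot: [0.286, -3.128, 0.009]
wrist_force: [-1.1, -1.0, -1.6]
opening: 42.8
finger_force: 53.5
451.65611717312936 11
451.6233954275146 11
451.3081721641815 11
451.484091784656 11
451.90035582592674 11
452.03175149808067 11
451.93421883165695 11
451.9738649744907 11
t 27.9 pos [ 493.8 -272.5  275.5] shift [ 11.5 -37.   87.5] turn [0.04 0.01 0.6 ] q7 2.3 toolaxes [[-0.98, -0.19, 0.0], [-0.19, 0.98, 0.0], [-0.0, 0.0, -1.0]] F [-0.1 -0.2 -1.7]
```

```bash
python3 -m jog '[[[6,-20,0],[0,0,0.6],0],[[11,-38,30],[0,0,0.6],0],[[11,-38,60],[0,0,0.6],0],[[11,-38,86],[0,0,0.6],0],[[11,-38,86],[0,0,0.6],0],[[11,-38,86],[0,0,0.6],0],[[11,-38,86],[0,0,0.6],0],[[11,-38,86],[0,0,0.6],0]]'
python3 - <<'E'
from h import *
p=back(cam('top'),(451.7,195),205); d=p-[726,-268,0]; print(p,-np.sin(.185)*d[0]+np.cos(.185)*d[1])
c=.983;s=.184
for x,y in [(-240,1.5),(-165,1.5)]: print(726+c*x-s*y,-268+s*x+c*y)
save('wrist','w9.png',(160,120,480,400),2)
E
python3 go.py 489.8 -310.7 189 100.6; python3 go.py 563.5 -296.9 189 100.6
```

```text
clock: 28.57
position: [491.3, -313.8, 191.6]
eef_rot: [-0.287, 3.125, -0.002]
wrist_force: [0.3, 0.2, -0.4]
opening: 43.1
finger_force: 53.5
[ 554.23937676 -296.43406118  205.        ] 3.6459017581385282
489.80400000000003 -310.6855
563.5290000000001 -296.88550000000004
t 28.6167 pos [ 491.2 -313.8  191.5] shift [0.8 3.3 2.5] turn [-0.1   0.17 -0.11] q7 2.42 toolaxes [[-0.98, -0.18, 0.0], [-0.18, 0.98, -0.0], [-0.0, -0.0, -1.0]] F [-0.4 -0.2 -0.8]
t 28.6167 pos [ 491.2 -313.8  191.5] shift [-74.2   3.4   2.7] turn [-0.1   0.17 -0.11] q7 2.42 toolaxes [[-0.98, -0.18, 0.0], [-0.18, 0.98, -0.0], [-0.0, -0.0, -1.0]] F [-0.4 -0.2 -0.8]
```

View pics/w9.png

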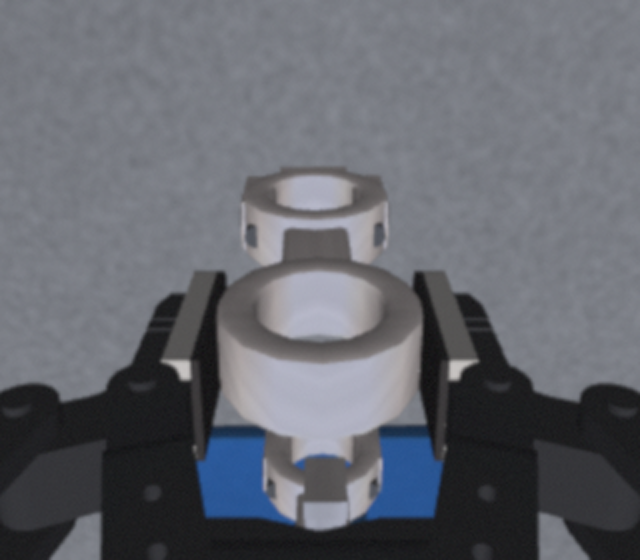

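The held eye frames the prong tip at about (325,500) in the crop, slightly right of the eye centre, so a +3 mm y shift. Insert.

```bash
python3 -m jog '[[[1,3.3,2.5],[0,0,0],0],[[1,3.3,2.5],[0,0,0],0],[[-8,3.3,2.5],[0,0,0],0],[[-16,3.3,2.5],[0,0,0],0],[[-24,3.3,2.5],[0,0,0],0],[[-32,3.3,2.5],[0,0,0],0],[[-40,3.3,2.5],[0,0,0],0],[[-40,3.3,2.5],[0,0,0],0],[[-40,3.3,2.5],[0,0,0],0]]'
python3 - <<'E'
from h import *
save('wrist','w10.png',(160,120,480,400),1.5)
E
python3 go.py 563.5 -296.9 189 100.6
```

```text
clock: 29.37
position: [529.1, -302.7, 186.7]
eef_rot: [0.288, -3.128, 0.0]
wrist_force: [-1.1, -0.4, -1.0]
opening: 43.1
finger_force: 53.5
t 29.4167 pos [ 528.5 -303.   186.7] shift [-35.5  -0.3  -2.3] turn [ 0.   -0.04 -0.14] q7 2.39 toolaxes [[-0.98, -0.18, -0.0], [-0.18, 0.98, -0.0], [0.0, 0.0, -1.0]] F [-0.3 -0.5 -1. ]
```

View pics/w10.png

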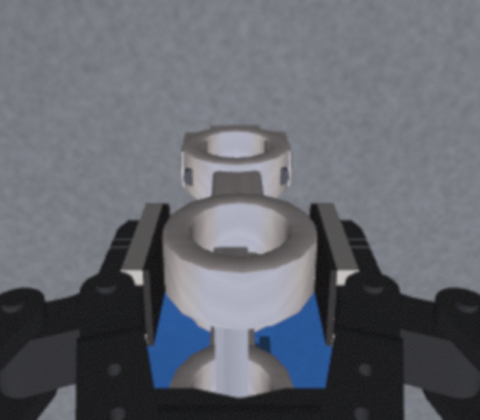

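The prong tip is inside the bore (at (232,248)). Go up 2 mm and slide on to the place.

```bash
python3 -m jog '[[[0,0,-2],[0,0,0],0],[[0,0,-2],[0,0,0],0],[[-8,0,-2],[0,0,0],0],[[-16,0,-2],[0,0,0],0],[[-24,0,-2],[0,0,0],0],[[-32,0,-2],[0,0,0],0],[[-36,0,-2],[0,0,0],0],[[-36,0,-2],[0,0,0],0],[[-36,0,-2],[0,0,0],0]]'; python3 -m jog '[[[0,0,5],[0,0,0],0],[[0,0,9],[0,0,0],0],[[0,0,12],[0,0,0],0],[[0,0,12],[0,0,0],0],[[0,0,12],[0,0,0],0]]'
```

```text
clock: 30.17
position: [564.2, -296.3, 188.7]
eef_rot: [0.287, -3.128, 0.0]
wrist_force: [-1.3, -0.6, -1.8]
opening: 42.6
finger_force: 53.5
clock: 30.58
position: [563.7, -296.5, 176.7]
eef_rot: [0.286, -3.128, -0.0]
wrist_force: [-0.5, -0.3, -1.0]
opening: 43.0
finger_force: 53.4
```

```bash
for i in 1 2 3; do python3 -m jog '[[[0,0,0.5],[0,0,0],0],[[0,0,0.9],[0,0,0],0],[[0,0,0.9],[0,0,0],0]]' | egrep 'posit|wrist'; done
```

```text
position: [564.0, -296.8, 176.5]
wrist_force: [-1.0, -0.1, 2.7]
position: [564.1, -297.5, 176.3]
wrist_force: [-2.9, -0.6, 6.6]
position: [564.3, -298.1, 176.2]
wrist_force: [-3.6, -0.6, 11.2]
```

```bash
python3 -m jog '[[[0,0,-1],[0,0,0],0],[[0,0,-2.2],[0,0,0],0],[[0,0,-2.2],[0,0,0],0],[[0,0,-2.2],[0,0,0],0],[[0,0,-2.2],[0,0,0],0]]'; python3 -m jog '[[[0,0,0],[0,0,0],0.5],[[0,0,0],[0,0,0],0.52],[[0,0,0],[0,0,0],0.53],[[0,0,0],[0,0,0],0.54],[[0,0,0],[0,0,0],0.55],[[0,0,0],[0,0,0],0.57],[[0,0,0],[0,0,0],0.6],[[0,0,0],[0,0,0],0.7],[[0,0,0],[0,0,0],1],[[0,0,0],[0,0,0],1]]'
python3 - <<'E'
from ph import *
ts=[];C=[];rows=(225,240)
for i in range(18): ts.append(r.read_state()['clock']); im=r.read_camera('wrist'); C.append(cols(im,(200,212,225)))
C=np.array(C); print(C.mean(1).round(1)); print(swing(ts,C).round(2))
save('wrist','w11.png',(120,120,520,400),1,im[:,:,::-1])
E
```

```text
clock: 31.75
position: [564.2, -296.3, 176.4]
eef_rot: [-0.287, 3.128, -0.0]
wrist_force: [-0.2, 0.1, 1.8]
opening: 43.0
finger_force: 53.9
clock: 32.58
position: [564.0, -296.4, 176.5]
eef_rot: [-0.286, 3.128, 0.0]
wrist_force: [-0.9, 0.5, 0.4]
opening: 81.6
finger_force: 0.0
[221.7 222.7 223.4 223.8 224.1 224.1 223.9 223.8 223.4 222.4 221.9 221.2
 220.8 220.2 220.6 220.6 221.4 222.1]
[[-0.0000e+00  0.0000e+00  7.0000e-01 -1.1000e-01]
 [ 3.1544e+02  2.8300e+00  8.4000e-01  5.0230e+01]
 [ 3.5169e+02  2.8900e+00  8.4000e-01  5.2230e+01]]
```

View pics/w11.png

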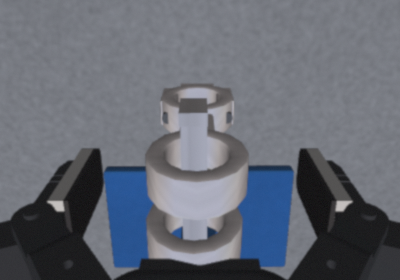

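Both rods hang on the prong (eyes at about (197,165) and (195,232)), swinging ±1 mm. One more gentle damping, centred.

```bash
python3 -m jog '[[[0,-1.8,0],[0,0,0],0.8],[[0,-1.8,0],[0,0,0],0.6],[[0,-1.8,0],[0,0,0],0.56],[[0,-1.8,0],[0,0,0],0.54],[[0,-1.8,0],[0,0,0],0.53],[[0,-1.8,0],[0,0,0],0.52],[[0,-1.8,0],[0,0,0],0.51],[[0,-1.8,0],[0,0,0],0.5],[[0,-1.8,0],[0,0,0],0.5],[[0,-1.8,0],[0,0,0],0.5]]' 20; python3 -m jog '[[[0,0,0],[0,0,0],0.5],[[0,0,0],[0,0,0],0.505],[[0,0,0],[0,0,0],0.51],[[0,0,0],[0,0,0],0.515],[[0,0,0],[0,0,0],0.52],[[0,0,0],[0,0,0],0.53],[[0,0,0],[0,0,0],0.55],[[0,0,0],[0,0,0],0.6],[[0,0,0],[0,0,0],0.8],[[0,0,0],[0,0,0],1]]'
python3 - <<'E'
from ph import *
ts=[];C=[]
for i in range(18): ts.append(r.read_state()['clock']); im=r.read_camera('wrist'); C.append(cols(im,(212,)))
C=np.array(C); print(C.mean(1).round(1)); print(swing(ts,C).round(2))
E
```

```text
clock: 34.32
position: [564.4, -298.3, 176.6]
eef_rot: [-0.286, 3.128, -0.0]
wrist_force: [-1.2, -0.3, 1.2]
opening: 43.7
finger_force: 20.9
clock: 35.15
position: [564.3, -298.2, 176.4]
eef_rot: [0.286, -3.128, -0.0]
wrist_force: [-0.0, -0.6, -0.4]
opening: 73.7
finger_force: 0.0
[321.1 320.1 320.2 319.  316.9 316.9 316.6 314.2 315.2 316.1 315.9 317.8
 319.1 319.6 321.  321.7 321.1 322. ]
[[318.47   3.2    0.86  59.92]]
```

```bash
python3 -m jog '[[[0,0,-35],[0,0,0],1],[[0,0,-75],[0,0,0],1],[[0,0,-113],[0,0,0],1],[[10,40,-113],[0,0,3],1],[[20,80,-113],[0,0,6],1],[[20,120,-113],[0,0,10.6],1],[[20,160,-113],[0,0,10.6],1],[[20,200,-113],[0,0,10.6],1],[[20,240,-113],[0,0,10.6],1],[[20,240,-113],[0,0,10.6],1]]'; python3 go.py 570 20 285 90
```

```text
clock: 36.88
position: [500.3, -57.2, 289.3]
eef_rot: [0.013, -3.141, -0.006]
wrist_force: [0.6, 0.7, 0.5]
opening: 85.2
finger_force: 0.0
t 36.8833 pos [500.3 -57.2 289.3] shift [-70.4  76.5   4.6] turn [ 0.23 -0.05  0.49] q7 1.64 toolaxes [[-1.0, -0.01, -0.0], [-0.01, 1.0, 0.0], [0.0, 0.0, -1.0]] F [0.6 0.7 0.5]
```

```bash
python3 -m jog '[[[-70,76,4],[0,0,0.5],1],[[-70,76,4],[0,0,0.5],1],[[-70,76,4],[0,0,0.5],1],[[-70,76,4],[0,0,0.5],1],[[-70,76,4],[0,0,0.5],1],[[-70,76,4],[0,0,0.5],1]]'
cat > rp.py <<'E'
from h import *
s=r.read_state(); c=cam('wrist'); im=r.read_camera('wrist'); np.save('rp.npy',im); print(s['position'].round(1),s['clock'])
g=im.min(2); 
E0=lambda p:proj(c,[p])[0].round(1)
print('pred ring',E0([490,8,28]),'post nose tip',E0([645,25,86]),'foot',E0([645,25,13]))
b=(cv2.GaussianBlur(g,(3,3),0)>165).astype(np.uint8)
for k in cv2.findContours(b,cv2.RETR_CCOMP,cv2.CHAIN_APPROX_NONE)[0]:
    if len(k)>25: e=cv2.fitEllipse(k); print('bright',np.round(e[0],1),np.round(e[1],1),back(c,e[0],28).round(1))
d=(im.max(2)<75).astype(np.uint8)
for k in cv2.findContours(d,cv2.RETR_CCOMP,cv2.CHAIN_APPROX_NONE)[0]:
    if len(k)>25: x=cv2.boundingRect(k); print('dark',x,cv2.contourArea(k))
E
python3 rp.py
```

```text
clock: 37.38
position: [570.9, 8.7, 285.3]
eef_rot: [-0.02, -3.141, 0.001]
wrist_force: [-0.0, 0.0, -0.8]
opening: 85.3
finger_force: 0.0
[570.9   8.7 285.3] 37.3833
pred ring [317.6  87.9] post nose tip [334.8 236.8] foot [332.4 213.3]
bright [401.7 391.8] [ 6.6 24.7] [931.8 130.2  28. ]
bright [632.3 389.8] [ 7.2 13.8] [931.8 481.   28. ]
bright [410.  354.6] [39.6 48.1] [861.1 137.8  28. ]
bright [406.7 338.4] [18.8 34.1] [832.1 131.   28. ]
bright [461.7 324.9] [ 8.6 15. ] [809.7 206.9  28. ]
bright [177.2 324.8] [ 8.7 14.7] [ 804.9 -194.8   28. ]
bright [  4.1 215.8] [11. 20.] [ 637.7 -388.4   28. ]
bright [  4.7 202. ] [ 2.4 13.1] [ 619.5 -382.    28. ]
bright [604.6 172.2] [12.3 33. ] [590.4 352.   28. ]
bright [316.5  87.2] [51.1 54.1] [489.2   6.8  28. ]
bright [316.5  87.5] [29.4 31. ] [489.6   6.7  28. ]
dark (235, 379, 170, 21) 2443.5
dark (409, 269, 212, 131) 12694.0
dark (3, 269, 228, 131) 14289.0
dark (121, 268, 26, 43) 536.5
dark (508, 226, 39, 23) 364.0
dark (323, 226, 16, 8) 16.5
dark (312, 199, 37, 27) 451.5
dark (517, 180, 49, 27) 621.0
dark (606, 156, 34, 37) 724.0
dark (531, 131, 55, 29) 952.5
dark (550, 76, 58, 33) 1217.5
dark (425, 51, 49, 167) 178.0
dark (435, 44, 110, 215) 10054.0
dark (474, 171, 9, 11) 68.5
dark (487, 127, 11, 12) 76.0
dark (502, 78, 12, 13) 85.0
```

```bash
python3 - <<'E'
from h import *
im=np.load('rp.npy'); g=im.max(2).astype(int); c=cam('wrist')
for v in range(180,268,4): print(v,''.join('%4d'%x for x in g[v,296:368:4]))
y=22.5
th=np.linspace(0,2*np.pi,9)[:-1]
for nm,rad,z in [('foot',40,13),('top',23,70),('nosebase',10,70),('nosetip',5,86)]:
    p=proj(c,[[645+rad*np.cos(t),y+rad*np.sin(t),z] for t in th]); print(nm,'u',p[:,0].min().round(),p[:,0].max().round(),'v',p[:,1].min().round(),p[:,1].max().round())
E
python3 go.py 489.4 6.8 60 90
```

```text
180  152 152 148 145 148 153 154 148 150 152 150 149 151 154 152 154 155 152
184  151 149 153 149 147 158 136  94  75  80  95 142 154 154 157 158 158 150
188  151 146 150 152 131  73 107 108 113 109 109 104  75 140 155 155 155 147
192  150 152 155 104 103 113 110 112 110 110 112 109 108 100 120 154 151 152
196  153 154 126 105 110 112 108 111 110 111 107 111 108 108 107 140 150 153
200  154 154 103 109 113 107 107  70  57  58  73 106 108 110 110 107 151 149
204  150 136 109 112 109  96  53  54  56  58  56  56 103 110 108 107 153 150
208  155 122 110 112 109  51  52  52  55  55  55  56  55 110 104 109 136 150
212  149 115 112 109  95  51  52  52  57  57  56  54  54  99 107 109 132 152
216  146 120 109 111  79  52  62  97 107 108 106  89  55  84 111 108 131 151
220  151 126 112 109  74  73 108 107 111 106 108 106 105  65 108 110 151 151
224  152 152 110 111  71 108 108 108 103 100 107 105 109  98 110 111 157 156
228  155 157 121 111  98 107 108  87  78  82  69 105 107 107 108 139 149 161
232  149 153 151 112 107 107 110  75  85  87  81  88 106 108 120 155 155 154
236  154 148 149 151 1
[... 211 characters left out ...]
8  150 146 150 158 152 147 142 110 108 106 108 119 153 155 156 156 154 153
252  152 149 151 149 151 155 155 154 155 161 155 148 151 155 155 150 154 158
256  154 157 154 151 156 152 151 151 153 157 155 156 155 156 157 153 149 156
260  151 152 150 154 149 152 153 155 154 154 151 155 150 153 153 156 153 154
264  157 154 154 151 150 152 155 151 153 149 154 151 150 155 155 152 153 154
foot u 300.0 362.0 v 184.0 241.0
top u 312.0 352.0 v 212.0 249.0
nosebase u 324.0 341.0 v 223.0 239.0
nosetip u 328.0 337.0 v 233.0 241.0
t 37.4333 pos [570.7   8.3 285.5] shift [ 81.2  -2.5 225.6] turn [-0.03 -0.02 -0.76] q7 1.54 toolaxes [[-1.0, 0.01, -0.0], [0.01, 1.0, -0.0], [0.0, -0.0, -1.0]] F [-0.1  0.3  0.6]
```

```bash
python3 -m jog '[[[41,-2,20],[0,0,0],1],[[81,-2,50],[0,0,0],1],[[81,-2,90],[0,0,0],1],[[81,-2,130],[0,0,0],1],[[81,-2,170],[0,0,0],1],[[81,-2,205],[0,0,0],1],[[81,-2,225],[0,0,0],1],[[81,-2,225],[0,0,0],1],[[81,-2,225],[0,0,0],1]]'; python3 go.py 489.4 6.8 3 90
python3 - <<'E'
from h import *
c=cam('wrist'); im=r.read_camera('wrist'); g=cv2.GaussianBlur(im.min(2),(3,3),0); np.save('rp2.npy',im)
print(proj(c,[[489.4,6.8,28]]))
b=(g>165).astype(np.uint8)
for k in cv2.findContours(b,cv2.RETR_CCOMP,cv2.CHAIN_APPROX_NONE)[0]:
    if len(k)>60: e=cv2.fitEllipse(k); print('bright',np.round(e[0],1),np.round(e[1],1),back(c,e[0],28).round(1))
E
```

```text
clock: 38.18
position: [489.6, 7.6, 60.6]
eef_rot: [-0.021, -3.14, 0.001]
wrist_force: [0.9, -0.6, 0.0]
opening: 85.6
finger_force: 0.0
t 38.1833 pos [489.6   7.6  60.6] shift [ 0.1 -0.8 57.6] turn [-0.04 -0.09 -0.76] q7 1.64 toolaxes [[-1.0, 0.01, -0.0], [0.01, 1.0, -0.0], [0.0, -0.0, -1.0]] F [ 0.9 -0.6  0. ]
[[317.14793718 240.35862826]]
```

Run:
```python
from h import *
im=np.load('rp2.npy'); g=im.min(2); c=cam('wrist')
for v in range(170,310,10): print(v,''.join('%4d'%x for x in g[v,240:401:8]))
```

```text
170  117 117 121 121 118 118 118 117 115 119 119 117 116 119 118 118 113 116 120 116 115
180  122 117 122 120 116 121 121 120 112  92  92 104 116 113 119 114 116 118 118 118 118
190  118 117 119 116 117 120  86  79  83  88  87  86  85  83 120 117 120 114 117 117 117
200  115 121 119 117 118  76 121 162 160 160 159 159 161 151  82 117 114 115 119 113 115
210  122 123 118 119 109 156 162 161 163 161 157 161 162 158 161  82 113 114 114 119 118
220  119 116 118 122 157 158 159 160 131 120 114 119 161 160 160 163 118 118 118 120 119
230  116 117 117 117 157 159 161 110 115 119 115 113 112 160 159 161 132 116 123 113 118
240  117 115 119 117 157 158 162  74 111 115 117 115  73 117 159 162 155 117 116 115 118
250  122 121 117 117 157 159 160  81  83  85  84  80  76 159 163 165 139 120 115 117 122
260  117 119 119 117 155 159 161 162  89  88  84  83 154 161 163 165 117 120 117 117 116
270  118 115 117 122 117 158 161 164 163 158 162 159 161 159 162 118 113 113 119 118 116
280  120 124 121 121 118 117 122 163 164 159 163 161 160 136 119 114 116 121 115 116 117
290  125 117 122 116 117 117 117 115 121 120 116 113 116 114 117 115 117 118 115 118 118
300  119 117 121 122 118 118 121 115 124 119 118 117 115 116 118 118 120 116 113 117 119
```

Ring top spans columns 270–369 and rows 196–284, centred where expected. Descend and grip.

```bash
python3 -m jog '[[[0,0.6,20],[0,0,0],1],[[0,0.6,40],[0,0,0],1],[[0,0.6,53],[0,0,0],1],[[0,0.6,57.5],[0,0,0],1],[[0,0.6,57.5],[0,0,0],1],[[0,0.6,57.5],[0,0,0],0],[[0,0.6,57.5],[0,0,0],0],[[0,0.6,57.5],[0,0,0],0],[[0,0.6,57.5],[0,0,0],0],[[0,0.6,57.5],[0,0,0],0]]' 80; python3 -m jog '[[[0,0,-20],[0,0,0],0],[[0,0,-60],[0,0,0],0],[[0,0,-100],[0,0,0],0],[[0,0,-120],[0,0,0],0],[[0,0,-120],[0,0,0],0],[[0,0,-120],[0,0,0],0]]'; python3 go.py 645.5 21.8 130 90
```

```text
clock: 39.07
position: [491.6, 9.2, 5.3]
eef_rot: [0.02, 3.139, 0.001]
wrist_force: [-4.7, -1.1, 18.1]
opening: 57.5
finger_force: 81.4
clock: 39.57
position: [490.8, 9.9, 124.2]
eef_rot: [0.017, 3.139, 0.002]
wrist_force: [-1.4, -0.0, -4.1]
opening: 57.3
finger_force: 88.8
t 39.5667 pos [490.8   9.9 124.2] shift [-154.6   13.6   -5.4] turn [ 0.07  0.16 -0.62] q7 1.59 toolaxes [[-1.0, 0.01, 0.0], [0.01, 1.0, 0.0], [-0.0, 0.0, -1.0]] F [-1.4 -0.  -4.1]
```

```bash
python3 -m jog '[[[-35,5,-5],[0,0,0],0],[[-75,10,-5],[0,0,0],0],[[-115,13.6,-5],[0,0,0],0],[[-154.6,13.6,-5],[0,0,0],0],[[-154.6,13.6,-5],[0,0,0],0],[[-154.6,13.6,-5],[0,0,0],0],[[-154.6,13.6,-5],[0,0,0],0],[[-154.6,13.6,-5],[0,0,0],0]]'
python3 - <<'E'
from h import *
s=r.read_state(); c=cam('wrist'); im=r.read_camera('wrist'); np.save('rp3.npy',im); g=im.min(2)
print(s['position'].round(1)); z=s['position'][2]-5.3+28
p=[s['position'][0],s['position'][1]]
t=np.linspace(0,6.28,60); 
for dx in (0,): 
  for rad in (30,15):
    q=proj(c,[[p[0]+dx+rad*np.cos(a),p[1]+rad*np.sin(a),z] for a in t]); print('ring pred',rad,q.min(0).round(),q.max(0).round())
for v in range(200,370,8): print(v,''.join('%4d'%x for x in g[v,248:393:8]))
q=proj(c,[[645.5,21.8,86],[645.5-10,21.8,70],[645.5-23,21.8,70],[645.5-40,21.8,13]]);print(q.round())
E
```

```text
clock: 40.23
position: [642.7, 21.1, 126.3]
eef_rot: [-0.018, -3.138, 0.0]
wrist_force: [-0.6, -0.2, -4.3]
opening: 57.4
finger_force: 88.8
[642.7  21.1 126.3]
ring pred 30 [245. 231.] [391. 357.]
ring pred 15 [282. 266.] [355. 328.]
200  128 130 125  90  89  90  47  60  87  90  85  56  49  86  90  91 129 136 132
208  129 133 129  93  92  70  88  86  88  90  94  90  85  86  89 104 127 130 135
216  128 134 132 118  90  84  88  90  91  92  94  93  92  92  88 132 132 130 128
224  129 130 132 123  85  86  90  91  94  93  95  93  92  92  88 126 139 130 127
232  132 128 128  82  85  93 135 175 173 177 169 169 129  96  92  89 131 134 131
240  136 132  79  85 166 174 168 177 172 176 171 173 172 173 152  91  90 128 128
248  127 126  87 174 173 173 168 177 173 174 170 173 174 171 172 175  88 132 128
256  133 100 170 172 171 173 168 177 174 171 169 174 175 168 174 172 168 125 137
264   71 165 169 173 172 173 171 154 129 127 135 161 175 172 172 174 174 151  91
272   30 168 169 173 174 173 131 132 130 132 131 131 133 174 173 174 175 174  32
280   57 170 169 172 176  75 108 131 129 128 128 130  87
[... 268 characters left out ...]
312   22 168 170 170 173 165  93  95  95  94  89  89  84 172 171 176 178 173  26
320   22 138 169 171 173 170 175 107  95  91  93 110 173 173 172 175 180  81  27
328   36 131 154 172 172 173 174 179 172 174 176 171 175 172 176 174 140  77  24
336  115 129 128 155 173 175 175 177 170 174 176 174 172 175 177 141 129  82  51
344  129 132 125 127 125 174 177 175 171 179 174 174 173 166 131 130 128 125  76
352  134 126 129 130 127 128 128 126 137 144 138 133 132 130 136 130 134 134  78
360  128 132 128 130 128 126 131 127 131 128 127 130 128 133 136 133 133 129  76
368  128 129 125 128 128 130 129 130 128 128 130 133 130 134 133 135 129 131  73
[[320. 239.]
 [320. 214.]
 [319. 194.]
 [319. 150.]]
```

```bash
python3 -m jog '[[[-5.2,0.3,0],[0,0,0],0],[[-5.2,0.3,14],[0,0,0],0],[[-5.2,0.3,28],[0,0,0],0],[[-5.2,0.3,28],[0,0,0],0],[[-5.2,0.3,28],[0,0,0],0]]'; python3 -m jog '[[[0,0,5],[0,0,0],0],[[0,0,10],[0,0,0],0],[[0,0,15],[0,0,0],0],[[0,0,18],[0,0,0],0],[[0,0,18],[0,0,0],0],[[0,0,18],[0,0,0],0]]'
```

```text
clock: 40.7
position: [648.6, 21.7, 98.0]
eef_rot: [-0.017, -3.138, 0.001]
wrist_force: [-0.0, 0.1, -5.1]
opening: 57.5
finger_force: 88.7
clock: 41.2
position: [650.2, 21.6, 81.8]
eef_rot: [-0.018, -3.141, 0.0]
wrist_force: [0.1, -0.8, -3.4]
opening: 57.3
finger_force: 88.8
```

```bash
python3 go.py 648.3 21.4 75 90; for i in 1 2 3; do python3 -m jog '[[[0,0,1],[0,0,0],0],[[0,0,2],[0,0,0],0],[[0,0,2],[0,0,0],0]]' | egrep 'posit|wrist'; done
```

```text
t 41.2 pos [650.2  21.6  81.8] shift [ 1.9 -0.3  6.8] turn [-0.   -0.02 -0.64] q7 1.65 toolaxes [[-1.0, 0.01, -0.0], [0.01, 1.0, -0.0], [0.0, -0.0, -1.0]] F [ 0.1 -0.8 -3.4]
position: [650.3, 21.7, 80.0]
wrist_force: [0.3, 0.2, -4.9]
position: [650.1, 21.7, 77.8]
wrist_force: [-0.5, 0.1, -3.5]
position: [650.1, 21.6, 75.7]
wrist_force: [-0.2, -0.3, -3.2]
```

```bash
python3 -m jog '[[[1,0,0],[0,0,0],0],[[1.7,0,0],[0,0,0],0],[[1.7,0,0],[0,0,0],0]]' | egrep 'posit|wrist'; for i in 1 2; do python3 -m jog '[[[0,0,0.6],[0,0,0],0],[[0,0,1.2],[0,0,0],0],[[0,0,1.2],[0,0,0],0]]' | egrep 'posit|wrist'; done
```

```text
position: [648.3, 21.6, 76.0]
wrist_force: [0.4, -0.0, -3.5]
position: [648.6, 21.6, 75.5]
wrist_force: [-2.9, 0.3, 3.2]
position: [648.6, 21.6, 75.4]
wrist_force: [-6.8, 0.5, 13.9]
```

Seated (75.4 − 5.3 = 70 mm). Release and retreat, then check numerically.

```bash
python3 -m jog '[[[0,0,-1],[0,0,0],0],[[0,0,-1],[0,0,0],0.7],[[0,0,-1],[0,0,0],0.74],[[0,0,-1],[0,0,0],0.8],[[0,0,-1],[0,0,0],1],[[0,0,-1],[0,0,0],1],[[0,0,-1],[0,0,0],1]]'; python3 -m jog '[[[0,0,-40],[0,0,0],1],[[0,0,-80],[0,0,0],1],[[0,0,-120],[0,0,0],1],[[40,0,-160],[0,0,0],1],[[70,0,-190],[0,0,0],1],[[70,0,-190],[0,0,0],1],[[70,0,-190],[0,0,0],1],[[70,0,-190],[0,0,0],1]]'
python3 - <<'E'
from h import *
c=cam('wrist'); im=r.read_camera('wrist'); np.save('rp4.npy',im); g=cv2.GaussianBlur(im.min(2),(3,3),0); print(r.read_state()['position'].round(1))
print('pred top',proj(c,[[646.3,22,98]]).round(1))
for k in cv2.findContours((g>155).astype(np.uint8),cv2.RETR_CCOMP,cv2.CHAIN_APPROX_NONE)[0]:
    if len(k)>50:
        e=cv2.fitEllipse(k); print('bright',np.round(e[0],1),np.round(e[1],1),'z98',back(c,e[0],98).round(1))
E
```

```text
clock: 43.28
position: [648.8, 21.6, 74.6]
eef_rot: [0.018, 3.141, -0.0]
wrist_force: [-0.5, -0.9, -0.4]
opening: 85.6
finger_force: 0.0
clock: 43.95
position: [578.8, 22.7, 265.4]
eef_rot: [0.017, 3.139, 0.002]
wrist_force: [-0.1, -0.1, -1.1]
opening: 85.3
finger_force: 0.0
[578.8  22.7 264.3]
pred top [[318.8 243.7]]
bright [401.6 359.5] [48.1 54. ] z98 [793.3 114.9  98. ]
bright [319.1 243.9] [52.3 57.9] z98 [646.5  22.3  98. ]
bright [319.  243.7] [28.9 32. ] z98 [646.3  22.2  98. ]
bright [607.6 169.4] [14.3 35.1] z98 [572.9 292.   98. ]
```

Ring sits centred on the post (646.4, 22.2), flat. Now check the hanger and lever from the top camera.

Run:
```python
from h import *
from track import prong
from ph import swing
ts=[];C=[]
for i in range(14):
    ts.append(r.read_state()['clock']); im=r.read_camera('top'); 
    g=im.min(2).astype(float); w=np.clip(g[196:206,425:480]-110,0,None); C.append([(np.arange(425,480)*w).sum()/w.sum()])
print(np.round(C,2).ravel()); print(swing(ts,C).round(2))
t0=cv2.imread('pics/top0.png')[:,:,::-1]
def blob(a,x0,y0,x1,y1): m=a[y0:y1,x0:x1].max(2)<45; v,u=np.nonzero(m); return (u.mean()+x0).round(1),(v.mean()+y0).round(1),m.sum()
print('pad before/after',blob(t0,195,168,220,192),blob(im,195,168,220,192))
for nm,b in [('spray',(285,105,315,140)),('carton',(175,255,255,315)),('driver',(370,255,435,305))]:
    a=slice(b[1],b[3]),slice(b[0],b[2]); print(nm,np.abs(t0[a].astype(int)-im[a]).mean().round(2))
p=proj(cam('top'),[[587,362,115],[588,366,55]]); print(p.round(1))
```

```text
[448.75 449.06 448.77 448.46 448.54 448.76 448.65 448.55 448.63 448.57
 448.51 448.52 448.55 448.59]
[[452.06   3.51   7.58 627.53]]
pad before/after (np.float64(206.4), np.float64(179.5), np.int64(159)) (np.float64(212.2), np.float64(182.5), np.int64(146))
spray 4.36
carton 2.81
driver 2.95
[[205.6 180. ]
 [209.2 182.4]]
```

Run:
```python
from h import *
im=r.read_camera('top'); t0=cv2.imread('pics/top0.png')[:,:,::-1]
for a in (t0,im):
    m=a[100:145,280:320].min(2)>150; v,u=np.nonzero(m); print(u.mean()+280,v.mean()+100,m.sum())
d=im[105:140,285:315].astype(int)-t0[105:140,285:315]; print(np.abs(d).max(2)[::4,::3])
```

```text
299.7979094076655 118.22299651567944 287
299.8888888888889 118.1875 288
[[ 5  2  6  4  3  2  4  7  4  5]
 [ 2  4  3  1  1  2  1  3  3  7]
 [ 2  1  1  3  5  4  5  4  5  5]
 [ 5  2  3  4  1  2  2  1  8  5]
 [ 4  5  3  3  3  4  5  2  5  2]
 [ 4  5  3  3  3  3  3  6 10  5]
 [ 4  5  6 10  2  6  1  3 12 35]
 [ 4  4  7  2 11  9  5  4 38 22]
 [ 7  1  3  5  8  4  4  8 27 33]]
```

The spray can hasn't moved; only a shadow changed. Handing in.

```bash
python3 -c "
from plant import r
print(r.close_job())"
```

```text
the job is handed in; nothing more can be done
None
```

I handed the job in at about 45 s of robot time; the lever is down, the hanger and its two rods hang still, the ring is flat and centred on the post, and the spray can, screwdriver and carton look undisturbed, but I viewed 16 pictures, two over the limit of 14.

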